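# Set up a draw-down panel in its corner stops

### The arm

A 7-joint arm with a two-finger parallel gripper is mounted at the origin on a cart in front of the work surface, level with it; the furniture and walls round the work are solid. World frame = base frame: x ahead of the robot, y to its left, z up, the work surface at z = 0. Lengths are in mm, angles in rad, forces in N, time in s.
With the tool pointing down it reaches from about 400 to 875 mm from the base axis. Payload 4.4 kg.
Tool frame: the origin (TCP) lies on the centre line of the jaws, within the pads' length; the fingertips stand 14 mm ahead of it and the grasp point (between the pads) lies 5 mm behind it (tips_ahead is the distance from the TCP to the fingertips, in mm); z points along the fingers, y is the line along which they close (so a half turn about z gives the same grasp; the last joint's range is limited). The gripper opens to 85 mm and grips with 20 to 120 N. Pads are 22 mm wide; open, the fingers measure 114 mm over their backs; the gripper's body (76 mm by 85 mm) begins 54 mm behind the grasp point. The pads swing forward as they close: fully open they stand 13 mm farther back than shut.
Start: joints at [1.268, 0.628, 0.038, 1.517, -0.027, 0.996, -0.02], TCP at [152.512, -631.868, 245.313] pointing down, gripper open.
Joint ranges: [-3.06, 3.06], [-0.37, 2.12], [-1.25, 1.32], [0.18, 2.47], [-1.1, 4.24], [0.23, 1.98], [-2.94, 2.94]. Speed limits (rad/s): [2.57, 2.57, 3.14, 3.14, 3.14, 3.14, 3.14].

### API

Orientations are given as [roll, pitch, yaw] about the fixed x, y, z axes, in that order (R = Rz(yaw) Ry(pitch) Rx(roll)).
In Python, from cell import * gives the robot as it stands.
- The arm moves only by the tool move_arm, never from a script. Its argument "rows" is text: rows parted by semicolons, each of 7 numbers parted by spaces: the shift along the tool's x, y, z scaled (see below), then the turn, a rotation vector about the tool's x, y, z scaled (see below), then the closure, from -1 (fully open) to 1 (shut). A call has 1 to 12 rows; each row is the pose to reach, as a shift and turn from the pose commanded when the call began, along the tool's axes at that moment; what a row does not reach only later rows make up. The controller multiplies each number of a shift by 0.3 m and each number of a turn by pi/2 rad. A row lasts 1/12 s, in which the tool goes at most 41.7 mm and 7.16 degrees, less where a joint would pass 70% of its speed; a pose out of reach is approached as far as the arm can. A call with a number of a shift or a turn outside -1 to 1 is refused whole. A call with a gripper value outside its range is refused whole. The fingers move at their own pace and stop on an object; the grip force is fixed at half the most. Time passes only in rows, so rows that repeat a pose let the fingers close. It gives the time, the measured TCP pose, the force, the opening and the grip force at its end, in the units of the state.
- read_state(): the state, without advancing time (a new reading comes with each control period).
- get_image(name): name is "scene" or "side" or "wrist"; returns a dict with "img" (384x512x3 uint8, red, green, blue), "vfov" (degrees; the focal length in pixels is half the picture's height over the tangent of half this angle, whatever the lens; pixels are square), "cx", "cy" (the principal point, pixels), "extrinsics" (4x4, takes a point from camera to world coordinates); the wrist camera has in their place "T_tool_cam" (4x4, takes a point from camera to tool coordinates, whose origin is the TCP and whose axes are the flange's). Camera axes: x right, y up, looking along -z (the intrinsics and any distortion apply to the point x, -y, -z); pixel columns grow to the right and rows downward; lengths in mm; the calibration is good to about 2 mm. A picture is of the moment at which its call begins: read the wrist's pose just before it. There is no depth.
- finish_job(): hands the job in; it is judged then, once.
The state is a dict: "clock": time; "qpos": joint angles; "qd": joint speeds; "tau": joint torques, N m; "eef_pos": TCP position; "tool_rot": TCP orientation; "force": force on the tool from outside, world axes, zero at the start; "torque": the same for the moment, N m; "width": finger opening in mm; "gripper_force": force on a finger pad.
Only numpy, scipy, OpenCV 4.12 (cv2) and the standard library are available. Lean on these libraries where they do the work, as an engineer would, in place of code of your own. Each camera call takes 0.05 s, during which the arm holds its last target. There are 200 camera calls.

### The job

Set up for a paint draw-down: first lay the loose aluminium panel flat on the dark steel stop plate, pushed fully home into its corner so that one long edge touches both side stops and one short edge touches the end stop, and let go of it. Then, without shifting the panel, stand the larger of the two check weights upright in the middle of the ring engraved on the panel, and set the film applicator upright on the engraved square, filling the outline with its sides parallel to it. Leave the smaller weight and the black-lidded jar that stand among these things where they are, and knock nothing over.

Things in the scene. Friction and masses are not known exactly. Their poses are not given: they have to be found in the camera images.
- stop_plate: Fixed dark steel plate, 150 (x) x 240 (y) x 6 mm, origin at the centre of its underside, z up. Steel stops on it reach 19 mm above the worktop: two side stops (14 x 30 mm) at y = -65 and +65 mm, faces at x = +32 mm, 100 mm apart so that a finger fits between; one end stop (36 x 14 mm) centred on x = 0, face at y = +95 mm.
- home (a point): Point on the plate's top face (plate x = 0, y = 0, z = 6 mm) that lies under the panel's centre when the panel, long side along the plate's y, is home against all three stops; either short end may be at the end stop.
- panel: Loose plain aluminium panel, 64 (x) x 190 (y) x 14 mm, 0.4 kg, origin at the centre of its underside, z up. Engraved on its top: a ring (52 mm outer diameter) near one end and a square outline (62 mm) near the other.
- ring (a point): Centre of the engraved ring, on the panel's top face (panel x = 0, y = -60, z = 14 mm).
- square (a point): Centre of the engraved square, on the panel's top face (panel x = 0, y = +60, z = 14 mm); its sides are parallel to the panel's edges.
- big_weight: Larger check weight: metal cylinder with a knob on top, 44 mm diameter, 62 mm high, 0.5 kg; origin at the centre of its underside, z up. To the gripper it is 44 mm wide over its whole height, knob included.
- applicator: Film applicator: square grey metal frame, 58 x 58 mm, 36 mm high, 0.34 kg; origin at the centre of its underside, x and y along its sides, z up. Grip it across two opposite outer sides (58 mm); its open middle is solid to the gripper.
- small_weight: Smaller check weight of the same shape, 34 mm diameter, 44 mm high; origin at the centre of its underside. Not needed; leave it.
- jar_a: Dark sample jar with black lid, 52 mm diameter, 62 mm high, origin at the centre of its underside; bystander.

How it is judged (in metres and radians):
On the way:
1. the panel lies home against the stops, let go, with neither weight nor applicator on it yet (x of panel in the frame of stop_plate between -0.0035 and 0.004 m and y of panel in the frame of stop_plate between -0.0035 and 0.004 m and z of panel in the frame of stop_plate between 0.003 and 0.009 m and angle between the y axis of panel and the y axis of stop_plate, either way round below 0.035 rad and contact force between the fingers and panel below 0.5 N and horizontal distance between each of big_weight, applicator and panel above 0.12 m), for 0.2 s.
At the end, for the whole second after the job is handed in: Panel flat on the plate within 3.5 mm of all stops and 2 degrees of square (either end first); larger weight upright within 7 mm of the ring centre; applicator upright within 7 mm of the square centre, sides within 7 degrees of parallel; all on the panel and at rest (x of panel in the frame of stop_plate between -0.0035 and 0.004 m and y of panel in the frame of stop_plate between -0.0035 and 0.004 m and z of panel in the frame of stop_plate between 0.003 and 0.009 m and angle between the y axis of panel and the y axis of stop_plate, either way round below 0.035 rad and horizontal distance between big_weight and ring below 0.007 m and z of big_weight in the frame of panel between 0.011 and 0.018 m and angle between each of big_weight, applicator's own z axis and vertical below 0.06 rad and horizontal distance between applicator and square below 0.007 m and z of applicator in the frame of panel between 0.011 and 0.018 m and (angle between the x axis of applicator and the x axis of panel, either way round below 0.12 rad or angle between the x axis of applicator and the y axis of panel, either way round below 0.12 rad) and linear speed of each of panel, big_weight, applicator below 0.01 m/s); the robot touches nothing.
It fails at once if the smaller weight or the black-lidded jar was shifted by more than 25 mm (distance of any of small_weight, jar_a from where it was at the start of the episode above 0.025 m).
It fails at once if a weight, the applicator or the jar was knocked over (angle between any of big_weight, small_weight, applicator, jar_a's own z axis and vertical above 0.8 rad).
It also fails if it takes over 70 s, if anything falls off the work surface, if the arm or the gripper's body presses on something with over 40 N, if the wrist force passes 120 N, or if a joint passes its speed limit or range.

## Working session

There is one attempt and no reset: what is moved stays moved. The work goes in short steps, Python scripts to look and compute and a tool call to move; the robot and the scene stay as the last step left them, time stands still between calls to the robot, and variables do not carry over. Pictures are saved under pics/ and viewed, at most 10 in all, crops included, and the job is handed in when it is done.

Besides the shell and the picture viewer there is one more tool, called after "Request:" as name(argument=value, ...), one argument or row to a line, values as JSON. move_arm: Moves the arm, as the interface text tells. Its arguments: {"type":"object","properties":{"rows":{"type":"string"}},"required":["rows"]}

```bash
mkdir -p pics; ls; python3 - <<'E'
from cell import *
import cv2,numpy as np
s=read_state();print({k:np.round(v,3).tolist() for k,v in s.items()})
for n in("scene","side"):
    d=get_image(n);cv2.imwrite(f"pics/{n}0.png",d["img"][...,::-1]);print(n,d["vfov"],d["cx"],d["cy"],np.round(d["extrinsics"],3).tolist(),d.keys())
d=get_image("wrist");cv2.imwrite("pics/wrist0.png",d["img"][...,::-1]);print({k:v for k,v in d.items() if k!="img"})
E
```

```text
pics
{'clock': 0.0, 'qpos': [1.268, 0.629, 0.038, 1.518, -0.027, 0.996, -0.02], 'qd': [0.0, -0.001, 0.001, -0.001, -0.001, 0.0, 0.001], 'tau': [-0.001, -56.341, 1.226, -19.345, 0.011, 0.011, 0.0], 'eef_pos': [152.37, -631.255, 244.368], 'tool_rot': [-3.14, 0.0, 0.237], 'force': [-0.171, -0.27, -0.354], 'torque': [0.027, 0.04, -0.027], 'gripper_force': 0.0, 'width': 85.385}
scene 57.42251925048993 263.5197889789371 188.47382882332894 [[-0.864, 0.246, -0.439, 108.563], [-0.503, -0.454, 0.735, 750.279], [-0.018, 0.856, 0.516, 560.553], [0.0, 0.0, 0.0, 1.0]] dict_keys(['img', 'vfov', 'cx', 'cy', 'extrinsics'])
side 55.90199927288649 250.96080158579392 185.94184230714328 [[1.0, 0.025, -0.004, 552.417], [-0.016, 0.503, -0.864, -1081.654], [-0.019, 0.864, 0.503, 685.03], [0.0, 0.0, 0.0, 1.0]] dict_keys(['img', 'vfov', 'cx', 'cy', 'extrinsics'])
{'vfov': 59.23863617091729, 'cx': 254.8590850248994, 'cy': 190.33184261224724, 'T_tool_cam': array([[-1.32357364e-04,  9.57549349e-01,  2.88269364e-01,
         7.25880908e+01],
       [ 9.99999937e-01,  2.21357377e-04, -2.76141922e-04,
         3.85926030e-01],
       [-3.28230068e-04,  2.88269309e-01, -9.57549319e-01,
        -1.28704337e+02],
       [ 0.00000000e+00,  0.00000000e+00,  0.00000000e+00,
         1.00000000e+00]])}
```

View pics/scene0.png

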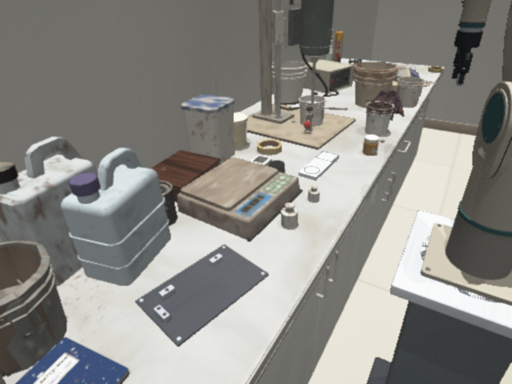

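View pics/side0.png

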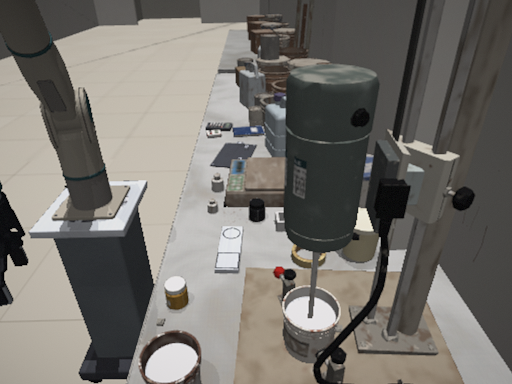

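Scene view shows the plate (203,290), big weight (290,215), small weight (314,193), panel (319,165), jar (277,167), applicator (262,160). The side view shows the plate (235,155), big weight (217,184), jar (257,210), applicator (282,222) and panel (230,248).

```bash
cat > h.py <<'E'
import numpy as np,cv2
from scipy.spatial.transform import Rotation as R
from cell import *
def cam(n):
    s=read_state();d=get_image(n)
    if n=="wrist":
        T=np.eye(4);T[:3,:3]=R.from_euler("xyz",s["tool_rot"]).as_matrix();T[:3,3]=s["eef_pos"];T=T@d["T_tool_cam"]
    else:T=d["extrinsics"]
    d["T"]=T;d["f"]=d["img"].shape[0]/2/np.tan(np.radians(d["vfov"])/2);return d
def ray(d,uv,z):
    uv=np.atleast_2d(np.asarray(uv,float));v=np.c_[(uv[:,0]-d["cx"])/d["f"],-(uv[:,1]-d["cy"])/d["f"],-np.ones(len(uv))]@d["T"][:3,:3].T
    c=d["T"][:3,3];return c+v*((z-c[2])/v[:,2])[:,None]
def delta(pos,yaw):
    "row numbers for a target TCP pos, pointing down, yaw"
    s=read_state();A=R.from_euler("xyz",s["tool_rot"]);B=R.from_euler("xyz",[np.pi,0,yaw])
    return np.round(np.r_[A.inv().apply(np.array(pos)-s["eef_pos"])/300,(A.inv()*B).as_rotvec()/(np.pi/2)],4)
E
python3 - <<'E'
from h import *
a=cam("scene");b=cam("side")
P=lambda d,n,uv,z:print(n,np.round(ray(d,uv,z)[:,:2]).tolist())
P(a,"plate",[(225,247),(268,274),(180,339),(138,300)],6)
P(a,"panel",[(326,151),(340,155),(318,178),(301,173)],14)
P(b,"panel",[(220,227),(242,229),(241,270),(216,268)],14)
for n,p,q,z in(("big",(290,227),(217,190),3),("small",(314,200),(212,211),3),("jar",(277,163),(257,203),62),("jarbot",(277,174),(257,218),3),("appl",(262,159),(283,215),36)):
    P(a,n,p,z);P(b,n,q,z)
w=np.hstack([cv2.resize(a["img"][120:260,220:360],(560,560),interpolation=2),])
cv2.imwrite("pics/c1.png",w[...,::-1])
c=b["img"][140:290,180:330];cv2.imwrite("pics/c2.png",cv2.resize(c,(600,600),interpolation=2)[...,::-1])
E
```

```text
plate [[524.0, 241.0], [390.0, 268.0], [448.0, 485.0], [584.0, 459.0]]
panel [[506.0, -365.0], [450.0, -356.0], [454.0, -165.0], [515.0, -170.0]]
panel [[458.0, -177.0], [526.0, -190.0], [525.0, -368.0], [458.0, -358.0]]
big [[424.0, 91.0]]
big [[432.0, 66.0]]
small [[421.0, -57.0]]
small [[425.0, -71.0]]
jar [[573.0, -113.0]]
jar [[575.0, -120.0]]
jarbot [[590.0, -145.0]]
jarbot [[574.0, -119.0]]
appl [[655.0, -160.0]]
appl [[655.0, -152.0]]
```

View pics/c2.png

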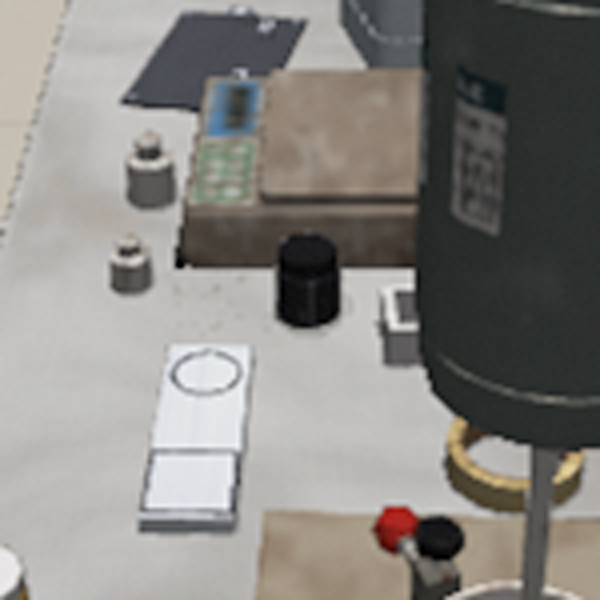

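The crop shows the panel with ring at the far (+y) end and square at the near end, the jar (310,280), the small weight (130,265), the big weight (150,170) and the applicator (400,325) partly behind the mixer. First I move to look at the panel.

```bash
python3 - <<'E'
from h import *
a=cam("scene");b=cam("side")
def rd(d,uv):
    p=ray(d,uv,0)[0];c=d["T"][:3,3];return c,(p-c)/np.linalg.norm(p-c)
def tri(p,q):
    (c1,d1),(c2,d2)=rd(a,p),rd(b,q);t=np.linalg.lstsq(np.c_[d1,-d2],c2-c1,rcond=None)[0];return np.round([*(c1+t[0]*d1),*(c2+t[1]*d2)])
print("mixer bottom",tri((318,52),(320,240)))
print(delta([490,-280,250],np.pi/2), delta([320,-450,250],.9))
E
```

```text
mixer bottom [ 661. -616.  304.  666. -615.  307.]
[ 1.3687e+00 -8.7590e-01 -1.6000e-02 -2.0000e-04 -2.0000e-04 -8.4930e-01] [ 6.849e-01 -4.579e-01 -1.620e-02 -3.000e-04 -1.000e-04 -4.222e-01]
```

Request:
move_arm(
  rows="0.685 -0.458 -0.015 0 0 -0.42 -1;0.685 -0.458 -0.015 0 0 -0.42 -1;0.685 -0.458 -0.015 0 0 -0.42 -1;0.685 -0.458 -0.015 0 0 -0.42 -1;0.685 -0.458 -0.015 0 0 -0.42 -1;0.685 -0.458 -0.015 0 0 -0.42 -1;0.685 -0.458 -0.015 0 0 -0.42 -1;0.685 -0.458 -0.015 0 0 -0.42 -1",
)

```text
clock: 1.02
eef_pos: [322.4, -448.1, 250.2]
tool_rot: [3.141, -0.001, 0.902]
force: [-0.4, -1.6, 0.6]
width: 85.3
gripper_force: 0.0
```

```bash
python3 - <<'E'
from h import *
print(read_state()["eef_pos"],read_state()["tool_rot"],delta([490,-280,250],np.pi/2))
E
```

```text
[ 322.38920476 -448.10644498  250.24277645] [ 3.14077737e+00 -9.41917960e-04  9.01827355e-01] [ 7.861e-01  9.080e-02  1.600e-03  7.000e-04 -4.000e-04 -4.259e-01]
```

Request:
move_arm(
  rows="0.786 0.09 0 0 0 -0.426 -1;0.786 0.09 0 0 0 -0.426 -1;0.786 0.09 0 0 0 -0.426 -1;0.786 0.09 0 0 0 -0.426 -1;0.786 0.09 0 0 0 -0.426 -1;0.786 0.09 0 0 0 -0.426 -1;0.786 0.09 0 0 0 -0.426 -1;0.786 0.09 0 0 0 -0.426 -1;0.786 0.09 0 0 0 -0.426 -1",
)

```text
clock: 1.77
eef_pos: [487.0, -284.9, 249.5]
tool_rot: [-3.14, 0.001, 1.562]
force: [-1.2, -0.1, -0.2]
width: 85.5
gripper_force: 0.0
```

```bash
python3 - <<'E'
from h import *
print(read_state()["eef_pos"],read_state()["tool_rot"])
d=cam("wrist");cv2.imwrite("pics/w1.png",d["img"][...,::-1]);np.save("w1.npy",d,allow_pickle=True)
E
```

```text
[ 487.03894776 -284.91715304  249.45695248] [-3.14004185e+00  1.24278869e-03  1.56225958e+00]
```

View pics/w1.png

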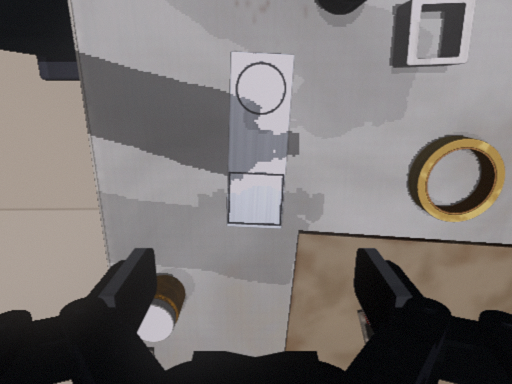

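The wrist view shows the panel with corners about (231,52), (294,54), (281,227), (227,226), ring centre (261,88), square centre (255,198). The applicator is at (438,32), cut off at the top.

```bash
python3 - <<'E'
from h import *
d=np.load("w1.npy",allow_pickle=True).item()
g=cv2.cvtColor(d["img"],cv2.COLOR_RGB2GRAY)
c=cv2.cornerSubPix(g,np.float32([(231,52),(294,54),(281,227),(227,226)]),(4,4),(-1,-1),(3,50,.01)).reshape(-1,2)
print(c)
P=ray(d,c,14)[:,:2];print(P.round(1),np.linalg.norm(np.diff(P[[0,1,2,3,0]],axis=0),axis=1).round(1),P.mean(0))
m=(g<75).astype(np.uint8);m[:,:215]=0;m[:,305:]=0;m[:45]=0;m[235:]=0
cs,_=cv2.findContours(m,cv2.RETR_EXTERNAL,cv2.CHAIN_APPROX_NONE)
for k in cs:
    if len(k)>100:
        q=ray(d,k.reshape(-1,2),14)[:,:2].astype(np.float32);print(len(k),k.reshape(-1,2).min(0),k.reshape(-1,2).max(0),cv2.minAreaRect(q))
E
```

```text
[[230.86627  51.55985]
 [293.66202  54.74281]
 [278.67096 225.20326]
 [228.42108 222.63011]]
[[ 462.7 -176.6]
 [ 525.7 -180.1]
 [ 512.8 -364.5]
 [ 454.5 -360.9]] [ 63.1 184.9  58.4 184.5] [ 488.94569605 -270.5053789 ]
```

```bash
python3 - <<'E'
from h import *
print(read_state()["eef_pos"],read_state()["tool_rot"],delta([488.8,-273.2,80],1.514))
E
```

```text
[ 486.73417478 -285.20118395  249.50394875] [-3.14002916e+00  1.24686346e-03  1.56140656e+00] [ 0.0408  0.0074  0.565  -0.001   0.0008  0.0302]
```

Request:
move_arm(
  rows="0.04 0.008 0.565 0 0 0.03 -1;0.04 0.008 0.565 0 0 0.03 -1;0.04 0.008 0.565 0 0 0.03 -1;0.04 0.008 0.565 0 0 0.03 -1;0.04 0.008 0.565 0 0 0.03 -1;0.04 0.008 0.565 0 0 0.03 -1;0.04 0.008 0.565 0 0 0.03 -1",
)

```text
clock: 2.4
eef_pos: [491.3, -272.5, 81.8]
tool_rot: [3.14, 0.001, 1.516]
force: [0.1, 0.7, 0.7]
width: 85.2
gripper_force: 0.0
```

```bash
python3 - <<'E'
from h import *
d=cam("wrist");cv2.imwrite("pics/w2.png",d["img"][...,::-1])
print(read_state()["eef_pos"],read_state()["tool_rot"],delta([488.8,-273.2,16],1.514))
E
```

```text
[ 492.10093024 -272.63402377   82.81857939] [3.13775939e+00 2.25423103e-03 1.51676551e+00] [-0.002  -0.0117  0.2227  0.0024  0.0014  0.0018]
```

View pics/w2.png

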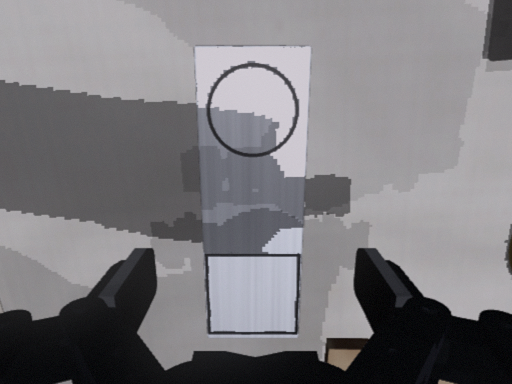

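Corners at about (195,45), (310,46), (300,337), (206,337); the jaws at (155,250) and (355,250) straddle the panel.

```bash
python3 - <<'E'
from h import *
d=cam("wrist");P=ray(d,[(195,45),(310.5,45.5),(300.5,338),(206,338)],14)[:,:2]
print(P.round(1),np.linalg.norm(np.diff(P[[0,1,2,3,0]],axis=0),axis=1).round(1),P.mean(0))
u=P[:2].mean(0)-P[2:].mean(0);print(np.arctan2(-u[0],u[1]),delta([*P.mean(0),14],np.pi/2+np.arctan2(-u[0],u[1])))
E
```

```text
[[ 464.6 -175.9]
 [ 526.9 -179.5]
 [ 518.7 -369.8]
 [ 452.3 -366. ]] [ 62.4 190.4  66.5 190.5] [ 490.64566018 -272.80448087]
-0.054135817846156994 [-0.0006 -0.0069  0.2306  0.003   0.0016  0.0003]
```

Request:
move_arm(
  rows="0 -0.006 0.1 0.002 0.0015 0 -1;0 -0.006 0.2 0.002 0.0015 0 -1;0 -0.006 0.225 0.002 0.0015 0 -1;0 -0.006 0.23 0.002 0.0015 0 -1;0 -0.006 0.235 0.002 0.0015 0 -1;0 -0.006 0.24 0.002 0.0015 0 -1;0 -0.006 0.24 0.002 0.0015 0 -1",
)

```text
clock: 3.08
eef_pos: [490.1, -271.2, 9.8]
tool_rot: [-3.141, -0.001, 1.518]
force: [-0.4, -0.2, -0.3]
width: 85.1
gripper_force: 0.0
```

Request:
move_arm(
  rows="0 0 0 0 0 0 1;0 0 0 0 0 0 1;0 0 0 0 0 0 1;0 0 0 0 0 0 1;0 0 0 0 0 0 1;0 0 0 0 0 0 1",
)

```text
clock: 3.58
eef_pos: [489.7, -271.0, 9.6]
tool_rot: [-3.14, -0.002, 1.518]
force: [-0.7, 1.1, 7.7]
width: 62.1
gripper_force: 65.4
```

Request:
move_arm(
  rows="0 0 -0.06 0 0 0 1;0 0 -0.2 0 0 0 1;0 0 -0.33 0 0 0 1;0.1 0 -0.47 0 0 0 1;0.23 0 -0.6 0 0 0 1;0.36 0 -0.65 0 0 0 1;0.49 0 -0.65 0 0 0 1;0.62 0 -0.65 0 0 0 1;0.75 0 -0.65 0 0 0 1;0.88 0 -0.65 0 0 0 1;0.98 0 -0.65 0 0 0 1;0.98 0 -0.65 0 0 0 1",
)

```text
clock: 4.58
eef_pos: [504.8, 33.7, 204.6]
tool_rot: [-3.14, -0.01, 1.532]
force: [0.3, 1.1, -3.9]
width: 61.9
gripper_force: 69.5
```

```bash
python3 - <<'E'
from h import *
print(read_state()["eef_pos"],read_state()["tool_rot"],read_state()["qpos"],delta([480,290,210],1.306))
E
```

```text
[504.83155144  33.73576722 204.61772074] [-3.13997193 -0.0097957   1.53211859] [ 0.11097306  0.49600346 -0.32527319  1.95186488  0.21573268  0.7270401
 -0.3782555 ] [ 0.8505 -0.1158 -0.0094 -0.0017 -0.0061  0.144 ]
```

```bash
python3 - <<'E'
from h import *
print(delta([415,200,240],1.42),delta([330,350,260],1.306))
E
```

```text
[ 0.5434 -0.3208 -0.1121 -0.0014 -0.0062  0.0714] [ 1.0326 -0.6234 -0.1735 -0.0017 -0.0061  0.144 ]
```

Request:
move_arm(
  rows="0.11 -0.062 -0.018 0 -0.001 0.015 1;0.22 -0.125 -0.036 0 -0.002 0.03 1;0.33 -0.187 -0.054 0 -0.003 0.045 1;0.44 -0.25 -0.072 0 -0.004 0.06 1;0.55 -0.312 -0.09 0 -0.005 0.075 1;0.66 -0.374 -0.108 0 -0.006 0.09 1;0.77 -0.437 -0.126 0 -0.006 0.105 1;0.88 -0.5 -0.144 0 -0.006 0.12 1;0.97 -0.562 -0.162 0 -0.006 0.135 1;1 -0.623 -0.173 0 -0.006 0.144 1;1 -0.623 -0.173 0 -0.006 0.144 1",
)

```text
clock: 5.5
eef_pos: [329.4, 335.2, 257.7]
tool_rot: [-3.136, 0.006, 1.3]
force: [-1.3, -1.0, -3.7]
width: 62.7
gripper_force: 69.5
```

```bash
python3 - <<'E'
from h import *
print(read_state()["eef_pos"],read_state()["tool_rot"])
d=cam("wrist");cv2.imwrite("pics/w3.png",d["img"][...,::-1]);np.save("w3.npy",d,allow_pickle=True)
a=cam("scene");np.save("s3.npy",a,allow_pickle=True)
E
```

```text
[329.41873989 335.19148704 257.73698627] [-3.13624755  0.00639283  1.30045772]
```

View pics/w3.png

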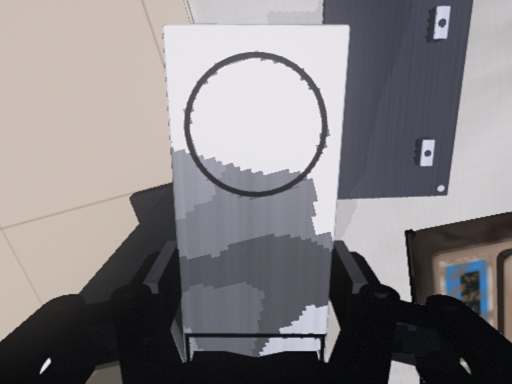

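The view shows the panel held square in the jaws. The plate is upper right, with its near corner at (449,197) and the side stops at (440,22) and (427,152). The end stop is out of view, so I go 90 mm farther.

Request:
move_arm(
  rows="0.1 0 0 0 0 0 1;0.2 0 0 0 0 0 1;0.3 0 0 0 0 0 1;0.3 0 0 0 0 0 1;0.3 0 0 0 0 0 1",
)

```text
clock: 6.02
eef_pos: [359.9, 418.0, 255.5]
tool_rot: [-3.139, 0.009, 1.292]
force: [0.2, -0.9, -3.6]
width: 62.3
gripper_force: 69.5
```

```bash
python3 - <<'E'
from h import *
print(read_state()["eef_pos"],read_state()["tool_rot"])
d=cam("wrist");np.save("w4.npy",d,allow_pickle=True)
cv2.imwrite("pics/w4.png",cv2.resize(d["img"][0:300,250:512],None,fx=2,fy=2,interpolation=2)[...,::-1])
E
```

```text
[359.87079105 417.97003093 255.52749149] [-3.13864378  0.0089048   1.2916681 ]
```

View pics/w4.png

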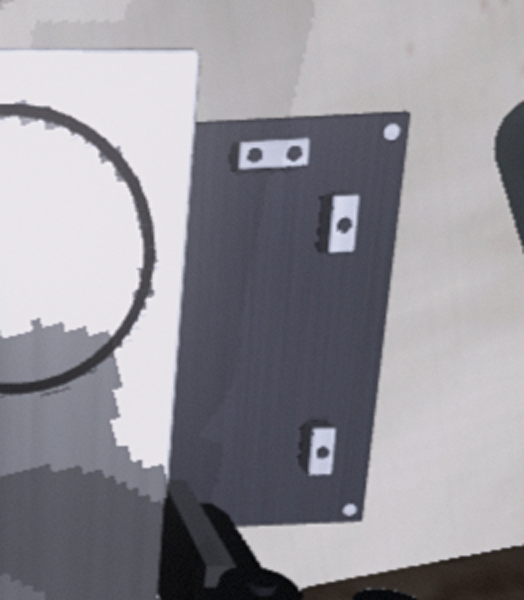

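Crop (2x, column offset 250): end stop top quad (240,143)-(309,138)-(308,164)-(239,170); side stop left edges (333,197)-(327,252) and (312,428)-(308,474); plate corners (409,112) and (361,520).

```bash
python3 - <<'E'
from h import *
d=np.load("w4.npy",allow_pickle=True).item()
F=lambda L,z:ray(d,[(250+u/2,v/2) for u,v in L],z)[:,:2]
img=np.array([*F([(409,112),(361,520)],6),*F([(309,138),(308,164),(239,170),(240,143),(333,197),(327,252),(312,428),(308,474),(359,194),(355,250),(336,427),(332,472)],19)])
m=np.array([(75,120),(75,-120),(18,109),(18,95),(-18,95),(-18,109),(32,80),(32,50),(32,-50),(32,-80),(46,80),(46,50),(46,-50),(46,-80)],float)
mc,ic=m.mean(0),img.mean(0);a=m-mc;b=img-ic
th=np.arctan2((a[:,0]*b[:,1]-a[:,1]*b[:,0]).sum(),(a*b).sum())
Rm=np.array([[np.cos(th),-np.sin(th)],[np.sin(th),np.cos(th)]])
t=ic-Rm@mc;print("yaw",th,"centre",t);print(((img-t)@Rm-m).round(1))
np.save("plate.npy",[*t,th])
# same plate edge from scene
s=np.load("s3.npy",allow_pickle=True).item()
print(ray(s,[(225,247),(138,300)],6)[:,:2],t+Rm@[75,-120],t+Rm@[75,120])
# panel relative tool: held corners
P=ray(d,[(347,24.5)],d["T"][2,3]-133)
print(delta([*(t+Rm@[-4,-5]),60],th+np.pi/2))
E
```

```text
yaw -0.23021160848599964 centre [487.5265971  361.15868882]
[[-1.2 -1.1]
 [-1.3  1.4]
 [-0.4 -0.7]
 [ 0.1  0.7]
 [ 0.9 -0.5]
 [ 0.8 -1.3]
 [ 0.4 -1.3]
 [-0.2  0.4]
 [ 0.2 -0.1]
 [ 0.3  0.9]
 [-0.3 -0.5]
 [ 0.6  0.7]
 [-0.1 -0.1]
 [ 0.2  1.5]]
[[524.2427862  240.64436035]
 [583.558625   459.18058071]] [533.1659304  227.21074648] [587.92998348 460.87909798]
[-0.0696  0.45    0.6512 -0.0019  0.0067 -0.0317]
```

Request:
move_arm(
  rows="-0.01 0.1 0 0 0 -0.005 1;-0.03 0.22 0 0 0.003 -0.015 1;-0.05 0.34 0.1 0 0.006 -0.03 1;-0.075 0.446 0.23 0 0.006 -0.032 1;-0.075 0.446 0.36 0 0.006 -0.032 1;-0.075 0.446 0.49 0 0.006 -0.032 1;-0.075 0.446 0.6 0 0.006 -0.032 1;-0.075 0.446 0.65 0 0.006 -0.032 1;-0.075 0.446 0.65 0 0.006 -0.032 1",
)

```text
clock: 6.82
eef_pos: [478.0, 353.4, 56.8]
tool_rot: [-3.133, 0.008, 1.341]
force: [-0.8, -0.4, -3.4]
width: 62.4
gripper_force: 69.4
```

```bash
cat >> h.py <<'E'
def pl(x,y):
    p=np.load("plate.npy");c,s=np.cos(p[2]),np.sin(p[2]);return p[:2]+[c*x-s*y,s*x+c*y]
def inpl(q):
    p=np.load("plate.npy");c,s=np.cos(p[2]),np.sin(p[2]);v=np.asarray(q)[...,:2]-p[:2];return np.stack([c*v[...,0]+s*v[...,1],-s*v[...,0]+c*v[...,1]],-1)
def goto(x,y,z,dyaw=0): return delta([*pl(x,y),z],np.load("plate.npy")[2]+np.pi/2+dyaw)
E
python3 - <<'E'
from h import *
s=read_state();print(s["eef_pos"],s["tool_rot"],inpl(s["eef_pos"]),goto(-4,-5,22))
d=cam("wrist");P=ray(d,[(165,25),(349,25)],s["eef_pos"][2]+4.4);print(inpl(P)-inpl(s["eef_pos"]))
E
```

```text
[478.0323854  353.36603989  56.76086367] [-3.13329748  0.00763647  1.34059792] [-7.46558232 -9.75348726] [ 0.0167  0.0125  0.1156 -0.0053  0.0049 -0.    ]
[[-30.33570199  92.95043356]
 [ 30.95482156  92.84825359]]
```

Request:
move_arm(
  rows="0.02 0.012 0.05 -0.003 0.003 0 1;0.02 0.012 0.09 -0.005 0.005 0 1;0.02 0.012 0.115 -0.005 0.005 0 1;0.02 0.012 0.125 -0.005 0.005 0 1;0.02 0.012 0.13 -0.005 0.005 0 1;0.02 0.012 0.13 -0.005 0.005 0 1",
)

```text
clock: 7.37
eef_pos: [486.3, 363.5, 23.9]
tool_rot: [3.135, -0.011, 1.342]
force: [-0.8, -2.7, 2.0]
width: 62.3
gripper_force: 70.2
```

```bash
python3 - <<'E'
from h import *
s=read_state();print(s["eef_pos"],s["tool_rot"],s["force"],inpl(s["eef_pos"]),goto(0,2,16))
E
```

```text
[486.25105096 363.51488273  23.90755811] [ 3.13468491 -0.01082139  1.34194547] [-0.77390909 -2.69265617  1.99211339] [-1.77953955  2.00297446] [-0.0003  0.0057  0.0264  0.0044 -0.0069  0.0008]
```

Request:
move_arm(
  rows="0 0 -0.05 0 0 0 1;-0.02 -0.015 -0.05 0 0 0 1;-0.02 -0.015 -0.05 0 0 0 1;-0.02 -0.015 -0.05 0 0 0 1;-0.02 -0.015 -0.05 0 0 0 1;-0.02 -0.015 -0.05 0 0 0 1;-0.02 -0.015 -0.05 0 0 0 1",
)

```text
clock: 7.95
eef_pos: [479.3, 358.6, 36.8]
tool_rot: [3.137, -0.009, 1.343]
force: [-0.1, -0.7, -4.0]
width: 61.9
gripper_force: 69.5
```

```bash
python3 - <<'E'
from h import *
s=read_state();print(s["eef_pos"],s["tool_rot"],s["force"],inpl(s["eef_pos"]),goto(-4,-4,17))
d=cam("wrist");P=ray(d,[(165,25),(349,25)],s["eef_pos"][2]+4.4);print(inpl(P)-inpl(s["eef_pos"]))
cv2.imwrite("pics/w5.png",d["img"][...,::-1])
E
```

```text
[479.25869788 358.5912722   36.81869295] [ 3.13676226 -0.00928969  1.34270445] [-0.10799425 -0.74368559 -4.00725044] [-7.46393433 -4.386282  ] [ 0.0006  0.0112  0.0661  0.0031 -0.0059  0.0013]
[[-30.87904947  93.01066372]
 [ 31.20255586  93.17172804]]
```

View pics/w5.png

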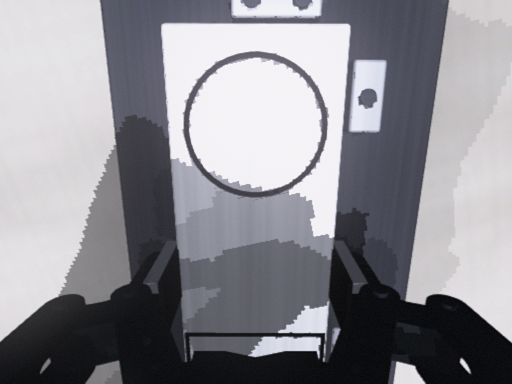

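The view shows the panel square over the plate: front edge at row 24, end-stop face at row 17, side-stop face from (354,60) to (350,131).

```bash
python3 - <<'E'
from h import *
s=read_state();d=cam("wrist")
print("tcp",inpl(s["eef_pos"]),"end",inpl(ray(d,[(233,17),(321,17)],19)),"side",inpl(ray(d,[(354,60),(350,131)],19)),"panel",inpl(ray(d,[(163,24.5),(350,24)],s["eef_pos"][2]+4.4)))
E
```

```text
tcp [-7.41781777 -4.35961742] end [[-16.56598369  95.47480383]
 [ 18.2225051   95.56580495]] side [[32.61912327 79.6767323 ]
 [33.29748057 50.92790605]] panel [[-38.9546053   88.80538523]
 [ 24.10570003  89.1197707 ]]
```

Request:
move_arm(
  rows="0 0.008 0.03 0.003 -0.006 0 1;0 0.008 0.055 0.003 -0.006 0 1;0 0.008 0.065 0.003 -0.006 0 1;0 0.008 0.068 0.003 -0.006 0 1;0 0.008 0.068 0.003 -0.006 0 1;0 0.008 0.068 0.003 -0.006 0 1;0 0.008 0.068 0.003 -0.006 0 1",
)

```text
clock: 8.63
eef_pos: [481.8, 358.4, 16.9]
tool_rot: [3.141, -0.001, 1.343]
force: [-0.4, 0.1, -4.2]
width: 62.4
gripper_force: 69.5
```

```bash
python3 - <<'E'
from h import *
s=read_state();print(s["eef_pos"],s["tool_rot"],s["force"],inpl(s["eef_pos"]),goto(1,2,16))
E
```

```text
[481.82174654 358.40631514  16.94076812] [ 3.14112260e+00 -5.72239498e-04  1.34264982e+00] [-0.39654891  0.12801782 -4.22594707] [-4.92629953 -3.98151399] [ 0.0199  0.0198  0.0032  0.0003 -0.0004  0.0013]
```

Request:
move_arm(
  rows="0.01 0.01 0.003 0 0 0.001 1;0.018 0.018 0.004 0 0 0.001 1;0.022 0.022 0.004 0 0 0.001 1;0.025 0.025 0.004 0 0 0.001 1;0.025 0.025 0.004 0 0 0.001 1;0.025 0.025 0.004 0 0 0.001 1;0.025 0.025 0.004 0 0 0.001 1",
)

```text
clock: 9.22
eef_pos: [488.7, 362.4, 15.8]
tool_rot: [-3.139, 0.004, 1.342]
force: [-5.9, -3.1, 3.6]
width: 62.4
gripper_force: 70.4
```

```bash
python3 - <<'E'
from h import *
s=read_state();print(s["eef_pos"],s["tool_rot"],s["force"],inpl(s["eef_pos"]))
d=cam("wrist");cv2.imwrite("pics/w6.png",d["img"][...,::-1])
E
```

```text
[488.67927754 362.40236698  15.78203762] [-3.13904702  0.00430864  1.34170653] [-5.92910097 -3.12229989  3.55341461] [0.83848368 1.47389033]
```

Request:
move_arm(
  rows="0.005 0.003 0.001 0 0 0 1;0.01 0.004 0.001 0 0 0 1;0.012 0.004 0.001 0 0 0 1;0.012 0.004 0.001 0 0 0 1;0.012 0.004 0.001 0 0 0 1",
)

```text
clock: 9.68
eef_pos: [488.8, 362.5, 15.7]
tool_rot: [-3.137, 0.011, 1.342]
force: [-12.4, -10.5, 13.0]
width: 62.0
gripper_force: 71.4
```

```bash
python3 - <<'E'
from h import *
s=read_state();print(s["eef_pos"],s["tool_rot"],s["force"],inpl(s["eef_pos"]))
d=cam("wrist");cv2.imwrite("pics/w6.png",d["img"][...,::-1])
E
```

```text
[488.78309597 362.46154984  15.72043282] [-3.13672359  0.01119488  1.34154168] [-12.42607732 -10.48922296  13.03068886] [0.92605862 1.5552015 ]
```

View pics/w6.png

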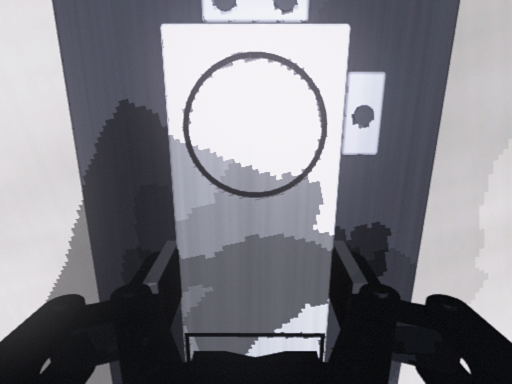

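The panel's front edge (row 24) meets the end-stop face (row 21), and its right edge (column 348) meets the side stop. Motion has stopped with contact force, so the panel is home. I relax the push and let go.

Request:
move_arm(
  rows="-0.012 -0.01 -0.004 0 0 0 1;-0.012 -0.01 -0.004 0 0 0 1;-0.012 -0.01 -0.004 0 0 0 -0.3;-0.012 -0.01 -0.004 0 0 0 -1;-0.012 -0.01 -0.004 0 0 0 -1;-0.012 -0.01 -0.004 0 0 0 -1;-0.012 -0.01 -0.004 0 0 0 -1",
)

```text
clock: 10.32
eef_pos: [490.1, 365.5, 17.1]
tool_rot: [3.14, -0.003, 1.341]
force: [-0.5, 0.3, 0.4]
width: 85.5
gripper_force: 0.0
```

```bash
python3 - <<'E'
from h import *
s=read_state();print(s["eef_pos"],s["tool_rot"],s["force"],inpl(s["eef_pos"]),s["width"])
E
```

```text
[490.08349875 365.52490746  17.10407178] [ 3.13980437e+00 -2.78516340e-03  1.34119456e+00] [-0.5489284   0.28211077  0.44458364] [1.49314652 4.83447255] 85.50899830774264
```

Request:
move_arm(
  rows="0 0 -0.05 0 0 0 -1;0 0 -0.15 0 0 0 -1;0 0 -0.28 0 0 0 -1;0 0 -0.42 0 0 0 -1;-0.02 0 -0.55 0 0 0 -1;-0.06 0 -0.65 0 0 0 -1;-0.1 0 -0.7 0 0 0 -1;-0.1 0 -0.7 0 0 0 -1;-0.1 0 -0.7 0 0 0 -1;-0.1 0 -0.7 0 0 0 -1",
)

```text
clock: 11.15
eef_pos: [482.0, 335.4, 225.9]
tool_rot: [-3.141, -0.0, 1.341]
force: [-0.2, 1.1, -0.6]
width: 85.0
gripper_force: 0.0
```

```bash
python3 - <<'E'
from h import *
s=read_state();print(s["eef_pos"],s["tool_rot"],s["qpos"])
d=cam("wrist");cv2.imwrite("pics/w7.png",d["img"][...,::-1]);np.save("w7.npy",d,allow_pickle=True)
E
```

```text
[481.96381048 335.36486973 225.92635818] [-3.14149247e+00 -2.81973102e-04  1.34119645e+00] [-0.46252351  0.57253254 -0.30140816  1.71470805  0.2088855   0.88577052
 -1.08100618]
```

View pics/w7.png

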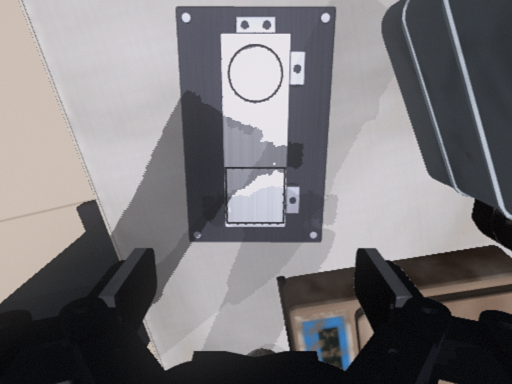

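The panel lies home (corners (221,34), (290,34), (285,227), (226,227)), with the ring at (255,74) and the square around (255,196). That was my last picture, so the rest is by masks and numbers.

```bash
python3 - <<'E'
from h import *
d=np.load("w7.npy",allow_pickle=True).item()
pc=ray(d,[(177,7),(335,7),(322,242),(190,242)],6);print("plate",pc.mean(0),inpl(pc).round(1).tolist())
pp=ray(d,[(221.5,34),(290,34),(285,227),(226,227)],20);print("panel",inpl(pp).round(1).tolist(),inpl(pp).mean(0))
q=ray(d,[(238,30.5),(274,30.5),(291,52),(290,83),(287,188),(286,212)],19);print("stops",inpl(q).round(1).tolist())
g=cv2.cvtColor(d["img"],cv2.COLOR_RGB2GRAY)
c=cv2.HoughCircles(cv2.medianBlur(g,3)[30:115,215:297],cv2.HOUGH_GRADIENT,1,20,param1=100,param2=15,minRadius=22,maxRadius=32);print(c)
if c is not None: print("ring",inpl(ray(d,c[0,:1,:2]+[215,30],20)))
a=cam("scene");b=cam("side")
print("side base",ray(b,[(217.5,191.7)],0),"knob",ray(b,[(217.5,173.7)],62),"small base",ray(b,[(212.7,213)],0),"knob",ray(b,[(212,199)],44))
print("appl top corners side",ray(b,[(275,212),(276.5,222)],36))
print(delta([428,40,190],np.pi/2))
# weights in side: dark-on-light? local grey stats
for n,dd,(x,y) in(("scene",a,(290,215)),("side",b,(217,184))):
    gg=cv2.cvtColor(dd["img"],cv2.COLOR_RGB2GRAY);print(n,gg[y-14:y+16:3,x-16:x+17:4].tolist())
E
```

```text
plate [488.37133799 360.59526157   6.        ] [[-72.4, 118.8], [74.0, 118.8], [75.7, -119.5], [-73.4, -119.6]]
panel [[-30.5, 93.9], [31.7, 93.9], [32.1, -95.3], [-31.0, -95.4]] [ 0.55810434 -0.72325166]
stops [[-15.6, 96.9], [17.2, 96.9], [33.2, 78.8], [33.1, 51.5], [33.1, -52.1], [32.8, -78.6]]
[[[39.5 44.5 27.9]]]
ring [[-0.55125163 59.05774043]]
side base [[434.58960316  58.50106907   0.        ]] knob [[437.12687121  82.67781416  62.        ]] small base [[427.30764593 -79.0398399    0.        ]] knob [[426.80969404 -60.99728073  44.        ]]
appl top corners side [[ 631.24930227 -134.86978625   36.        ]
 [ 631.85412139 -188.60970115   36.        ]]
[-9.992e-01  4.970e-02  1.181e-01 -9.000e-04  6.000e-04 -1.457e-01]
scene [[103, 95, 94, 93, 67, 230, 233, 232, 230], [96, 88, 88, 208, 238, 223, 230, 232, 234], [91, 80, 92, 161, 156, 198, 231, 229, 231], [88, 79, 219, 98, 93, 166, 227, 231, 229], [91, 80, 210, 221, 156, 190, 213, 226, 227], [60, 234, 102, 133, 140, 126, 212, 222, 223], [216, 234, 96, 115, 111, 117, 213, 216, 196], [236, 224, 93, 115, 115, 116, 193, 193, 191], [237, 226, 111, 110, 110, 115, 145, 198, 194], [231, 213, 197, 127, 114, 119, 197, 194, 192]]
side [[148, 182, 184, 183, 186, 155, 156, 135, 127], [173, 180, 182, 184, 149, 157, 154, 122, 128], [172, 179, 185, 136, 145, 171, 168, 137, 137], [173, 191, 171, 152, 66, 190, 172, 146, 148], [189, 167, 167, 104, 135, 80, 171, 143, 153], [156, 162, 166, 81, 91, 84, 209, 125, 155], [155, 154, 157, 80, 92, 84, 185, 137, 156], [151, 151, 154, 123, 80, 122, 152, 120, 120], [151, 150, 151, 179, 183, 187, 140, 86, 89], [156, 154, 180, 180, 180, 180, 53, 70, 70]]
```

```bash
python3 - <<'E'
from h import *
d=np.load("w7.npy",allow_pickle=True).item()
g=cv2.cvtColor(d["img"],cv2.COLOR_RGB2GRAY)
for c in(242,250,256,262,270):print(c,g[12:40,c].tolist())
for r in(60,70,195,200):print(r,g[r,278:310].tolist())
print(g[225:246,256].tolist(),g[0:14,256].tolist())
d6=cv2.imread("pics/w6.png",0)
for c in(230,255,280):print(c,d6[12:30,c].tolist())
for r in(90,135):print(r,d6[r,335:356].tolist())
E
```

```text
242 [94, 91, 89, 91, 113, 192, 225, 229, 217, 147, 104, 99, 98, 95, 102, 137, 184, 226, 231, 226, 174, 146, 229, 231, 230, 230, 229, 229]
250 [93, 95, 95, 93, 117, 196, 223, 227, 228, 227, 227, 229, 230, 230, 230, 230, 229, 230, 230, 227, 173, 146, 230, 231, 230, 230, 230, 229]
256 [94, 96, 94, 91, 117, 197, 223, 225, 227, 227, 227, 227, 227, 228, 229, 229, 229, 230, 230, 225, 171, 142, 230, 232, 230, 229, 229, 229]
262 [97, 97, 94, 92, 121, 199, 220, 225, 228, 228, 221, 205, 180, 171, 168, 188, 229, 231, 231, 225, 172, 138, 231, 231, 230, 229, 230, 229]
270 [93, 95, 94, 92, 117, 195, 222, 224, 226, 207, 187, 144, 110, 106, 128, 185, 217, 231, 231, 225, 175, 139, 230, 231, 230, 229, 230, 231]
60 [123, 92, 184, 230, 231, 230, 229, 229, 229, 231, 231, 173, 163, 216, 229, 230, 229, 229, 229, 224, 223, 222, 221, 222, 225, 219, 166, 101, 87, 89, 89, 86]
70 [231, 232, 178, 98, 104, 206, 232, 230, 230, 232, 230, 166, 160, 216, 227, 165, 102, 93, 95, 94, 92, 95, 132, 203, 227, 208, 138, 88, 86, 88, 86, 86]
195 [212, 210, 207, 206, 165, 93, 72, 109, 129, 164, 179, 181, 182, 181, 179, 179, 179
[... 172 characters left out ...]
, 72, 71, 70, 71, 71, 72, 71, 71, 71, 69]
[200, 171, 83, 69, 70, 72, 73, 70, 71, 72, 72, 71, 70, 71, 71, 71, 87, 136, 160, 159, 159] [196, 196, 196, 194, 195, 190, 147, 89, 92, 96, 97, 95, 94, 96]
230 [225, 236, 240, 240, 241, 241, 238, 227, 198, 139, 148, 157, 233, 241, 242, 243, 243, 243]
255 [241, 241, 241, 241, 242, 241, 239, 229, 202, 136, 137, 161, 234, 239, 243, 243, 243, 243]
280 [244, 243, 242, 243, 241, 241, 239, 230, 203, 138, 137, 161, 237, 243, 243, 243, 242, 243]
90 [242, 243, 243, 243, 242, 243, 243, 243, 240, 234, 173, 140, 135, 190, 230, 235, 235, 234, 234, 234, 235]
135 [243, 243, 242, 243, 243, 237, 191, 129, 157, 195, 216, 229, 232, 231, 232, 231, 232, 232, 231, 231, 231]
```

```bash
python3 - <<'E'
from h import *
d=np.load("w7.npy",allow_pickle=True).item()
for h in(30,60):print(h,ray(d,[(280,278),(292,348),(500,250)],h)[:,:2].round(0).tolist())
a=cam("side");b=cam("scene")
for h in(30,60):print(h,ray(a,[(180+205/4,140+80/4),(180+185/4,140+205/4)],h)[:,:2].round(0).tolist(),ray(b,[(180,190),(262,213),(300,180)],h)[:,:2].round().tolist())
print(read_state()["eef_pos"],delta([420,60,200],.6))
E
```

```text
30 [[480.0, 208.0], [474.0, 114.0], [713.0, 188.0]]
60 [[481.0, 226.0], [476.0, 141.0], [694.0, 208.0]]
30 [[480.0, 259.0], [470.0, 10.0]] [[771.0, 119.0], [500.0, 105.0], [487.0, -101.0]]
60 [[484.0, 197.0], [474.0, -40.0]] [[733.0, 155.0], [478.0, 141.0], [466.0, -53.0]]
[481.71869064 335.29132525 225.38632968] [-9.403e-01  8.100e-03  8.550e-02 -4.000e-04  8.000e-04  4.722e-01]
```

```bash
python3 - <<'E'
from h import *
print(delta([435,75,200],0.0),delta([455,190,210],0.6))
E
```

```text
[-8.803e-01  4.540e-02  8.540e-02 -2.000e-04  9.000e-04  8.542e-01] [-4.918e-01  2.330e-02  5.170e-02 -4.000e-04  8.000e-04  4.722e-01]
```

Request:
move_arm(
  rows="-0.09 0.005 0.01 0 0 0.075 -1;-0.18 0.01 0.02 0 0 0.15 -1;-0.27 0.015 0.03 0 0 0.225 -1;-0.36 0.02 0.04 0 0 0.3 -1;-0.45 0.025 0.045 0 0 0.375 -1;-0.54 0.03 0.055 0 0 0.45 -1;-0.63 0.033 0.065 0 0 0.525 -1;-0.72 0.037 0.07 0 0 0.6 -1;-0.8 0.04 0.08 0 0 0.675 -1;-0.88 0.045 0.085 0 0 0.75 -1;-0.88 0.045 0.085 0 0 0.82 -1;-0.88 0.045 0.085 0 0 0.854 -1",
)

```text
clock: 12.4
eef_pos: [434.9, 73.3, 200.6]
tool_rot: [3.141, 0.0, -0.009]
force: [0.0, -0.4, 0.5]
width: 85.4
gripper_force: 0.0
```

Request:
move_arm(
  rows="0 0 0 0 0 0 -1;0 0 0 0 0 0 -1;0 0 0 0 0 0 -1",
)

```text
clock: 12.65
eef_pos: [435.2, 75.4, 200.8]
tool_rot: [-3.141, -0.0, 0.002]
force: [0.5, 0.4, -0.8]
width: 85.4
gripper_force: 0.0
```

```bash
python3 - <<'E'
from h import *
s=read_state();print(s["eef_pos"],s["tool_rot"],s["qpos"][6])
d=cam("wrist");np.save("w8.npy",d,allow_pickle=True);T=d["T"]
def proj(p):
    q=np.linalg.inv(T)@np.r_[p,1];return d["cx"]-d["f"]*q[0]/q[2],d["cy"]+d["f"]*q[1]/q[2]
print("expect knob",proj([435.5,81,62]),"base",proj([435.5,81,0]))
g=cv2.medianBlur(cv2.cvtColor(d["img"],cv2.COLOR_RGB2GRAY),3)
for lo,hi,z in((7,16,62),(17,24,40),(22,34,40)):
    c=cv2.HoughCircles(g[:250],cv2.HOUGH_GRADIENT,1,10,param1=100,param2=13,minRadius=lo,maxRadius=hi)
    if c is not None:
        for k in c[0,:8]:print(lo,k,ray(d,[k[:2]],z)[0].round(1),"rad mm",k[2]*(T[2,3]-z)/d["f"])
E
```

```text
[435.23848364  75.37475557 200.81470841] [-3.14142849e+00 -2.16715201e-04  2.10221414e-03] -1.751090870273725
expect knob (np.float64(247.24315964737838), np.float64(180.93141323787012)) base (np.float64(248.55700051521688), np.float64(164.66864397353424))
7 [408.5 183.5  15.4] [433.6 -51.6  62. ] rad mm 12.199672139063575
7 [417.5 188.5   9.6] [429.3 -59.6  62. ] rad mm 7.604990914927903
7 [306.5 100.5  14.2] [499.4  35.3  62. ] rad mm 11.249048463569572
7 [367.5 106.5  13.1] [495.  -11.9  62. ] rad mm 10.377643742486711
7 [401.5 112.5  15.4] [490.6 -38.6  62. ] rad mm 12.199672139063575
7 [337.5  80.5  13.2] [514.   12.6  62. ] rad mm 10.456861941409912
7 [334.5 109.5  13.2] [492.7  13.4  62. ] rad mm 10.456861941409912
7 [341.5  52.5   9.1] [533.6  11.1  62. ] rad mm 7.208897653848074
17 [254.5 177.5  23.4] [432.7  75.1  40. ] rad mm 20.06152227540665
17 [256.5 166.5  21.2] [442.7  73.3  40. ] rad mm 18.175397199902203
17 [399.5 179.5  20.1] [431.1 -53.5  40. ] rad mm 17.232333844536356
17 [410.5 182.5  18.8] [428.4 -63.7  40. ] rad mm 16.11780382993044
17 [469.5  25.5  19.9] [555.6 -92.6  40. ] rad mm 17.060867185296292
17 [485.5  17.5  22.3] [ 561.2 -104.    40. ] rad mm 19.1184589200408
22 [256.5 176.5  23.2] [433.6  73.3  40. ] rad mm 19.890057251393838
22 [402.5 107.5  33.4] [493.2 -48.3  40. ] rad mm 28.63482416809206
22 [488.5  14.5  26.6] [ 563.3 -105.9   40. ] rad mm 22.80497901188416
22 [408.5 117.5  25.2] [485.  -54.4  40. ] rad mm 21.60471730288547
22 [325.5  76.5  33.4] [517.6  17.5  40. ] rad mm 28.63482416809206
22 [344.5 104.5  26.6] [4.955e+02 3.000e-01 4.000e+01] rad mm 22.80497901188416
22 [403.5 182.5  23.5] [428.4 -57.5  40. ] rad mm 20.14725560502668
22 [299.5 111.5  25.7] [489.8  37.5  40. ] rad mm 22.033382315758377
```

Request:
move_arm(
  rows="-0.006 0 0.1 0 0 0 -1;-0.006 0 0.2 0 0 0 -1;-0.006 0 0.27 0 0 0 -1;-0.006 0 0.27 0 0 0 -1;-0.006 0 0.27 0 0 0 -1;-0.006 0 0.27 0 0 0 -1",
)

```text
clock: 13.2
eef_pos: [434.1, 75.1, 120.8]
tool_rot: [-3.141, -0.002, 0.0]
force: [0.6, -0.1, -0.1]
width: 85.6
gripper_force: 0.0
```

```bash
python3 - <<'E'
from h import *
s=read_state();print(s["eef_pos"],s["tool_rot"])
d=cam("wrist");np.save("w9.npy",d,allow_pickle=True);T=d["T"]
g=cv2.medianBlur(cv2.cvtColor(d["img"],cv2.COLOR_RGB2GRAY),3)
for lo,hi,z in((10,22,60),(28,48,40)):
    c=cv2.HoughCircles(g[80:300,150:360],cv2.HOUGH_GRADIENT,1,8,param1=100,param2=13,minRadius=lo,maxRadius=hi)
    if c is not None:
        for k in c[0,:6]:
            uv=k[:2]+[150,80];print(lo,uv,k[2],ray(d,[uv],z)[0].round(1),"rad mm",k[2]*(T[2,3]-z)/d["f"])
E
```

```text
[434.10372655  75.12167857 120.7822231 ] [-3.14113387e+00 -1.60380137e-03  5.25576938e-05]
10 [255.5 215.5] 20.3 [434.1  74.2  60. ] rad mm 11.396949775493992
10 [331.5 109.5] 13.2 [496.   32.6  60. ] rad mm 7.410824655996824
28 [256.5 199.5] 37.4 [437.6  73.5  40. ] rad mm 23.212216897689927
28 [308.5 189.5] 38.5 [444.4  39.8  40. ] rad mm 23.894928184499875
28 [256.5 191.5] 29.5 [443.1  73.5  40. ] rad mm 18.30910081669471
28 [257.5 207.5] 29.7 [432.1  72.8  40. ] rad mm 18.4332307872735
28 [268.5 200.5] 40.3 [436.9  65.6  40. ] rad mm 25.012093184544455
28 [246.5 200.5] 42.9 [436.9  80.   40. ] rad mm 26.625778066904196
```

Request:
move_arm(
  rows="0.002 0.003 0.1 0 0 0 -1;0.002 0.003 0.2 0 0 0 -1;0.002 0.003 0.28 0 0 0 -1;0.002 0.003 0.3 0 0 0 -1;0.002 0.003 0.3 0 0 0 -1;0.002 0.003 0.3 0 0 0 0;0.002 0.003 0.3 0 0 0 1;0.002 0.003 0.3 0 0 0 1;0.002 0.003 0.3 0 0 0 1;0.002 0.003 0.3 0 0 0 1;0.002 0.003 0.3 0 0 0 1;0.002 0.003 0.3 0 0 0 1",
)

```text
clock: 14.25
eef_pos: [435.1, 74.6, 31.1]
tool_rot: [-3.14, -0.003, -0.0]
force: [0.3, 1.9, 7.4]
width: 42.8
gripper_force: 61.5
```

```bash
python3 - <<'E'
from h import *
b=cam("scene");print(ray(b,[(122,282),(170,237),(72,262)],0).round().tolist())
t=pl(.7,59.4);print(t,delta([470,250,160],-.15),delta([*t,160],-.23))
E
```

```text
[[657.0, 438.0, 0.0], [674.0, 271.0, 0.0], [811.0, 452.0, 0.0]]
[501.76223293 418.83187732] [ 0.1176 -0.5856 -0.4284 -0.0013 -0.0015  0.0953] [ 0.2233 -1.1484 -0.4271 -0.0014 -0.0015  0.1463]
```

Request:
move_arm(
  rows="0 0 -0.06 0 0 0 1;0 0 -0.18 0 0 0 1;0 0 -0.31 0 0 0 1;0.02 -0.1 -0.4 0 0 0.02 1;0.04 -0.22 -0.43 0 0 0.04 1;0.065 -0.34 -0.43 0 0 0.06 1;0.09 -0.46 -0.43 0 0 0.08 1;0.11 -0.58 -0.43 0 0 0.1 1;0.135 -0.7 -0.43 0 0 0.12 1;0.16 -0.8 -0.43 0 0 0.14 1;0.175 -0.9 -0.43 0 0 0.146 1;0.175 -0.9 -0.43 0 0 0.146 1",
)

```text
clock: 15.3
eef_pos: [485.3, 352.3, 157.7]
tool_rot: [-3.138, 0.002, -0.221]
force: [0.2, 1.7, -4.7]
width: 42.9
gripper_force: 63.1
```

Request:
move_arm(
  rows="0 0 0 0 0 0 1;0 0 0 0 0 0 1;0 0 0 0 0 0 1",
)

```text
clock: 15.55
eef_pos: [486.3, 342.2, 158.9]
tool_rot: [3.14, 0.001, -0.232]
force: [0.1, 0.1, -4.9]
width: 43.0
gripper_force: 63.1
```

```bash
python3 - <<'E'
from h import *
s=read_state();t=pl(.7,59.4);print(s["eef_pos"],s["tool_rot"],s["qpos"],s["width"],delta([*t,85],-.23))
E
```

```text
[486.25688074 342.17425649 158.8634754 ] [ 3.14023755e+00  5.17951563e-04 -2.31948662e-01] [-1.1291295   0.80041926  0.80790703  1.7735427  -0.72620595  0.89522027
 -1.79454272] 42.997613305801636 [-0.0083 -0.2609  0.2459  0.0009  0.0003 -0.0012]
```

Request:
move_arm(
  rows="-0.003 -0.1 0.05 0 0 0 1;-0.006 -0.2 0.12 0 0 0 1;-0.008 -0.25 0.2 0 0 0 1;-0.008 -0.261 0.245 0 0 0 1;-0.008 -0.261 0.245 0 0 0 1;-0.008 -0.261 0.245 0 0 0 1;-0.008 -0.261 0.245 0 0 0 1",
)

```text
clock: 16.13
eef_pos: [503.5, 418.5, 87.0]
tool_rot: [3.141, -0.002, -0.233]
force: [-0.4, -0.5, -4.3]
width: 42.5
gripper_force: 63.1
```

```bash
python3 - <<'E'
from h import *
s=read_state();t=pl(.7,59.4);print(s["eef_pos"],s["tool_rot"],s["width"],s["force"],delta([*t,53],-.23))
# held weight vs tool: knob circle
d=cam("wrist");np.save("w10.npy",d,allow_pickle=True)
g=cv2.medianBlur(cv2.cvtColor(d["img"],cv2.COLOR_RGB2GRAY),3);Ti=d["T_tool_cam"]
z=s["eef_pos"][2]-31+62
c=cv2.HoughCircles(g[150:384,190:320],cv2.HOUGH_GRADIENT,1,8,param1=100,param2=13,minRadius=20,maxRadius=45)
if c is not None:
    for k in c[0,:5]:
        uv=k[:2]+[190,150];print(uv,k[2],(ray(d,[uv],z)[0]-s["eef_pos"]).round(1),k[2]*(d["T"][2,3]-z)/d["f"])
E
```

```text
[503.49618715 418.53558893  86.97399413] [ 3.14141805e+00 -2.25099932e-03 -2.32875669e-01] 42.50498112572314 [-0.41858347 -0.5431347  -4.30561227] [-6.100e-03  4.000e-04  1.132e-01  1.000e-04 -1.400e-03 -1.800e-03]
[253.5 217.5] 42.2 [33.6 -8.2 31. ] 12.229253281142311
[254.5 242.5] 43.3 [25.3 -6.5 31. ] 12.548024838149267
[254.5 309.5] 35.3 [ 1.2 -0.8 31. ] 10.229683025817891
[237.5 207.5] 44.4 [37.9 -4.2 31. ] 12.866797500627746
[246.5 213.5] 32.2 [35.4 -6.4 31. ] 9.331326015728092
```

Request:
move_arm(
  rows="-0.008 0 0.06 0 -0.001 0 1;-0.009 0 0.1 0 -0.001 0 1;-0.009 0 0.112 0 -0.001 0 1;-0.009 0 0.115 0 -0.001 0 1;-0.009 0 0.117 0 -0.001 0 1;-0.009 0 0.118 0 -0.001 0 1;-0.009 0 0.118 0 -0.001 0 1",
)

```text
clock: 16.77
eef_pos: [499.8, 420.9, 51.2]
tool_rot: [-3.141, 0.001, -0.23]
force: [-3.5, -1.9, 4.4]
width: 42.8
gripper_force: 63.5
```

```bash
python3 - <<'E'
from h import *
s=read_state();print(s["eef_pos"],s["tool_rot"],s["force"],inpl(s["eef_pos"]))
E
```

```text
[499.79530155 420.90379751  51.17886272] [-3.14142957e+00  9.27829879e-04 -2.30179091e-01] [-3.53566964 -1.93731965  4.43465895] [-1.68781817 60.96843766]
```

Request:
move_arm(
  rows="0 0 -0.001 0 0 0 0.4;0 0 -0.001 0 0 0 -0.2;0 0 -0.001 0 0 0 -1;0 0 -0.001 0 0 0 -1;0 0 -0.001 0 0 0 -1;0 0 -0.06 0 0 0 -1;0 0 -0.16 0 0 0 -1;0 0 -0.28 0 0 0 -1;0 0.1 -0.4 0 0 0 -1;0 0.2 -0.4 0 0 0 -1;0 0.2 -0.4 0 0 0 -1;0 0.2 -0.4 0 0 0 -1",
)

```text
clock: 17.77
eef_pos: [486.5, 361.3, 171.4]
tool_rot: [-3.14, 0.0, -0.233]
force: [0.1, 0.6, -0.4]
width: 85.3
gripper_force: 0.0
```

```bash
python3 - <<'E'
from h import *
s=read_state();print(s["eef_pos"],s["tool_rot"],s["force"],s["qpos"])
d=cam("wrist");np.save("w11.npy",d,allow_pickle=True);T=d["T"]
def proj(p):
    q=np.linalg.inv(T)@np.r_[p,1];return d["cx"]-d["f"]*q[0]/q[2],d["cy"]+d["f"]*q[1]/q[2]
r=pl(.7,59.4);u,v=map(int,proj([*r,82]));print(u,v)
g=cv2.medianBlur(cv2.cvtColor(d["img"],cv2.COLOR_RGB2GRAY),3)
y0,x0=max(0,v-60),max(0,u-60)
for lo,hi,z in((14,24,80),(28,48,60)):
    c=cv2.HoughCircles(g[y0:v+60,x0:u+60],cv2.HOUGH_GRADIENT,1,8,param1=100,param2=13,minRadius=lo,maxRadius=hi)
    if c is not None:
        for k in c[0,:5]:
            uv=k[:2]+[x0,y0];print(lo,uv,k[2],inpl(ray(d,[uv],z)).round(1),"rad mm",k[2]*(T[2,3]-z)/d["f"])
E
```

```text
[486.46256077 361.29406941 171.41868343] [-3.14016183e+00  4.55653506e-04 -2.33360375e-01] [ 0.12309481  0.57007028 -0.37199609] [-1.15495377  0.79992694  0.82361041  1.73359721 -0.71484708  0.93489502
 -1.83865321]
166 198
14 [191.5 175.5] 23.4 [[16.  41.8]] rad mm 15.249738793724797
14 [179.5 172.5] 23.4 [[18.1 49.7]] rad mm 15.249738793724797
14 [169.5 206.5] 23.4 [[-6.  58.2]] rad mm 15.249738793724797
14 [186.5 167.5] 18.8 [[21.6 44.8]] rad mm 12.251926596629824
14 [175.5 190.5] 22.3 [[ 5.6 53.3]] rad mm 14.532870470482294
28 [182.5 178.5] 29.7 [[ 8.7 52.4]] rad mm 21.114313154477262
28 [174.5 185.5] 34.2 [[ 3.4 58.7]] rad mm 24.313451429036142
28 [171.5 200.5] 47.4 [[-8.3 61.8]] rad mm 33.69759091013083
28 [183.5 186.5] 30.8 [[ 2.6 52.1]] rad mm 21.896323647925517
28 [161.5 210.5] 38.5 [[-16.2  69.9]] rad mm 27.370405237892676
```

```bash
python3 - <<'E'
from h import *
d=np.load("w1.npy",allow_pickle=True).item()
P=ray(d,[(407,65.5),(468.5,62.5)],36);print(P.round(1),np.diff(P,axis=0),"tape",ray(d,[(460,180)],15))
print(delta([570,100,220],-.1),delta([655,-165,220],0))
E
```

```text
[[ 631.3 -192.5   36. ]
 [ 689.3 -190.4   36. ]] [[57.90283959  2.16040665  0.        ]] tape [[ 713.45961284 -311.47156325   15.        ]]
[ 4.726e-01  7.893e-01 -1.666e-01 -1.000e-03  7.000e-04 -8.330e-02] [ 9.5040e-01  1.5844e+00 -1.6830e-01 -1.0000e-03  6.0000e-04 -1.4690e-01]
```

Request:
move_arm(
  rows="0.05 0.09 -0.05 0 0 -0.01 -1;0.1 0.18 -0.1 0 0 -0.03 -1;0.16 0.28 -0.16 0 0 -0.05 -1;0.22 0.38 -0.165 0 0 -0.06 -1;0.28 0.48 -0.165 0 0 -0.07 -1;0.34 0.58 -0.165 0 0 -0.08 -1;0.4 0.68 -0.165 0 0 -0.09 -1;0.46 0.78 -0.165 0 0 -0.1 -1;0.52 0.88 -0.165 0 0 -0.11 -1;0.57 0.97 -0.165 0 0 -0.12 -1;0.57 0.97 -0.165 0 0 -0.13 -1;0.57 0.97 -0.165 0 0 -0.14 -1",
)

```text
clock: 18.82
eef_pos: [587.2, 39.0, 218.9]
tool_rot: [3.141, 0.001, -0.012]
force: [-0.4, 0.8, 0.2]
width: 85.6
gripper_force: 0.0
```

```bash
python3 - <<'E'
from h import *
s=read_state();print(s["eef_pos"],s["tool_rot"],delta([655,-165,200],0.03))
E
```

```text
[587.15706117  38.96358856 218.9176695 ] [ 3.14127426e+00  9.42201545e-04 -1.20735186e-02] [ 2.344e-01  6.771e-01  6.310e-02  2.000e-04  6.000e-04 -2.680e-02]
```

Request:
move_arm(
  rows="0.04 0.11 0.01 0 0 -0.01 -1;0.08 0.23 0.02 0 0 -0.015 -1;0.12 0.35 0.03 0 0 -0.02 -1;0.16 0.47 0.05 0 0 -0.025 -1;0.2 0.59 0.06 0 0 -0.027 -1;0.23 0.67 0.063 0 0 -0.027 -1;0.23 0.67 0.063 0 0 -0.027 -1;0.23 0.67 0.063 0 0 -0.027 -1;0.23 0.67 0.063 0 0 -0.027 -1",
)

```text
clock: 19.57
eef_pos: [653.8, -158.0, 199.3]
tool_rot: [-3.139, 0.002, 0.036]
force: [0.8, 0.3, -0.2]
width: 85.3
gripper_force: 0.0
```

```bash
cat > ap.py <<'E'
from h import *
s=read_state();print(s["eef_pos"],s["tool_rot"])
d=cam("wrist");np.save("w12.npy",d,allow_pickle=True);T=d["T"]
def proj(p):
    q=np.linalg.inv(T)@np.r_[p,1];return d["cx"]-d["f"]*q[0]/q[2],d["cy"]+d["f"]*q[1]/q[2]
print("expect",proj([659,-162,36]))
hsv=cv2.cvtColor(d["img"],cv2.COLOR_RGB2HSV);g=cv2.cvtColor(d["img"],cv2.COLOR_RGB2GRAY)
u,v=map(int,proj([659,-162,36]))
print(g[v,u-90:u+90:4].tolist());print(g[max(0,v-90):v+90:4,u].tolist())
E
python3 ap.py
```

```text
[ 653.76144397 -157.97105773  199.32373261] [-3.13859699e+00  2.05192823e-03  3.56165828e-02]
expect (np.float64(259.4504462752777), np.float64(168.0181587908995))
[46, 194, 195, 196, 196, 196, 196, 197, 197, 149, 121, 121, 120, 120, 119, 104, 111, 92, 95, 97, 96, 94, 93, 121, 95, 161, 173, 174, 149, 85, 212, 163, 170, 167, 168, 168, 167, 167, 167, 166, 168, 169, 169, 166, 166]
[202, 204, 197, 190, 189, 188, 188, 188, 189, 188, 188, 189, 187, 156, 87, 228, 227, 162, 199, 174, 175, 92, 94, 107, 86, 103, 74, 74, 90, 136, 128, 115, 114, 113, 110, 113, 111, 86, 87, 83, 147, 166, 165, 166, 166]
```

```bash
python3 - <<'E'
from h import *
d=np.load("w12.npy",allow_pickle=True).item()
g=cv2.cvtColor(d["img"],cv2.COLOR_RGB2GRAY);e=cv2.Canny(g[110:235,200:320],40,100)
L=cv2.HoughLinesP(e,1,np.pi/180,20,minLineLength=25,maxLineGap=6)
for l in L[:,0]:
    p=l+np.tile([200,110],2);P=ray(d,p.reshape(2,2),36)[:,:2];v=P[1]-P[0];a=np.degrees(np.arctan2(v[1],v[0]))%180
    print(p,P.round(0).tolist(),round(np.hypot(*v)),round(a))
E
```

```text
[234 189 234 146] [[639.0, -140.0], [678.0, -139.0]] 39 1
[286 174 286 147] [[654.0, -186.0], [679.0, -184.0]] 24 4
[233 130 278 130] [[692.0, -138.0], [693.0, -177.0]] 39 92
[241 145 284 146] [[679.0, -145.0], [679.0, -183.0]] 37 91
[262 199 297 200] [[630.0, -165.0], [630.0, -197.0]] 32 90
[236 190 291 189] [[638.0, -142.0], [641.0, -191.0]] 50 93
[250 156 290 179] [[669.0, -153.0], [650.0, -190.0]] 41 62
[292 166 293 139] [[662.0, -191.0], [686.0, -190.0]] 24 2
[224 135 257 135] [[687.0, -130.0], [688.0, -159.0]] 28 92
[254 231 277 202] [[598.0, -159.0], [628.0, -179.0]] 36 146
[267 230 290 198] [[600.0, -171.0], [632.0, -191.0]] 38 149
[280 174 281 147] [[654.0, -180.0], [678.0, -180.0]] 24 1
[252 234 277 203] [[595.0, -158.0], [627.0, -179.0]] 38 145
```

```bash
python3 - <<'E'
from h import *
s=read_state();print(s["eef_pos"],delta([659,-161.5,60],.033))
E
```

```text
[ 653.7928854  -157.55324183  199.59015058] [ 0.0177  0.0152  0.4652 -0.0019  0.0011  0.0021]
```

Request:
move_arm(
  rows="0.015 0.012 0.1 -0.001 0.001 0.002 -1;0.018 0.015 0.22 -0.002 0.001 0.002 -1;0.018 0.015 0.34 -0.002 0.001 0.002 -1;0.018 0.015 0.45 -0.002 0.001 0.002 -1;0.018 0.015 0.465 -0.002 0.001 0.002 -1;0.018 0.015 0.465 -0.002 0.001 0.002 -1;0.018 0.015 0.465 -0.002 0.001 0.002 -1;0.018 0.015 0.465 -0.002 0.001 0.002 -1",
)

```text
clock: 20.28
eef_pos: [660.5, -165.4, 63.6]
tool_rot: [3.138, -0.005, 0.03]
force: [0.1, -0.2, 0.1]
width: 85.4
gripper_force: 0.0
```

```bash
python3 - <<'E'
from h import *
s=read_state();print(s["eef_pos"],s["tool_rot"],s["force"],delta([659,-161.5,22],.033))
d=cam("wrist");np.save("w13.npy",d,allow_pickle=True)
g=cv2.cvtColor(d["img"],cv2.COLOR_RGB2GRAY);e=cv2.Canny(g[80:330,150:370],40,100)
L=cv2.HoughLinesP(e,1,np.pi/180,35,minLineLength=60,maxLineGap=8)
for l in L[:,0]:
    p=l+np.tile([150,80],2);P=ray(d,p.reshape(2,2),36)[:,:2];v=P[1]-P[0];a=np.degrees(np.arctan2(v[1],v[0]))%180
    print(p,P.round(0).tolist(),round(np.hypot(*v)),round(a))
E
```

```text
[ 660.547896   -165.44544651   63.59607447] [ 3.13750925 -0.00467284  0.03040926] [ 0.11120785 -0.22587723  0.14594137] [-0.0054 -0.0139  0.1386  0.0026 -0.003  -0.0017]
[203 170 299 170] [[696.0, -140.0], [697.0, -186.0]] 46 92
[189 187 305 187] [[687.0, -134.0], [689.0, -189.0]] 56 92
[205 277 290 277] [[638.0, -141.0], [640.0, -185.0]] 44 92
[292 273 294 208] [[642.0, -186.0], [678.0, -185.0]] 36 2
```

Request:
move_arm(
  rows="-0.005 -0.013 0.04 0.002 -0.003 0 -1;-0.005 -0.013 0.09 0.002 -0.003 0 -1;-0.005 -0.013 0.13 0.002 -0.003 0 -1;-0.005 -0.013 0.14 0.002 -0.003 0 -1;-0.005 -0.013 0.14 0.002 -0.003 0 -1;-0.005 -0.013 0.14 0.002 -0.003 0 0;-0.005 -0.013 0.14 0.002 -0.003 0 1;-0.005 -0.013 0.14 0.002 -0.003 0 1;-0.005 -0.013 0.14 0.002 -0.003 0 1;-0.005 -0.013 0.14 0.002 -0.003 0 1;-0.005 -0.013 0.14 0.002 -0.003 0 1",
)

```text
clock: 21.25
eef_pos: [657.6, -162.0, 19.6]
tool_rot: [3.141, 0.003, 0.029]
force: [-0.2, -0.2, 2.9]
width: 57.1
gripper_force: 66.7
```

```bash
python3 - <<'E'
from h import *
s=read_state();t=pl(.7,-60.6);print(s["eef_pos"],s["tool_rot"],s["force"],s["width"],t,delta([580,60,200],-.1))
E
```

```text
[ 657.61355688 -161.97805207   19.58169086] [3.14149395e+00 2.88827046e-03 2.92617783e-02] [-0.20869868 -0.20303753  2.88574576] 57.09205845565407 [474.38020639 301.99770158] [-2.387e-01 -7.471e-01 -6.008e-01  2.000e-04  1.800e-03  8.230e-02]
```

Request:
move_arm(
  rows="0 0 -0.06 0 0 0 1;0 0 -0.18 0 0 0 1;0 0 -0.31 0 0 0 1;-0.02 -0.06 -0.43 0 0 0 1;-0.05 -0.15 -0.5 0 0 0.02 1;-0.085 -0.26 -0.5 0 0 0.03 1;-0.12 -0.37 -0.5 0 0 0.05 1;-0.155 -0.48 -0.5 0 0 0.07 1;-0.19 -0.59 -0.5 0 0 0.08 1;-0.22 -0.69 -0.5 0 0 0.08 1;-0.24 -0.75 -0.5 0 0 0.08 1;-0.24 -0.75 -0.5 0 0 0.08 1",
)

```text
clock: 22.25
eef_pos: [576.3, 68.5, 167.6]
tool_rot: [-3.137, 0.01, -0.088]
force: [0.1, 1.1, -4.1]
width: 57.0
gripper_force: 66.0
```

```bash
python3 - <<'E'
from h import *
s=read_state();t=pl(.7,-60.6);print(s["eef_pos"],s["tool_rot"],s["width"],delta([*t,130],-.23))
E
```

```text
[576.25992302  68.51056789 167.62374218] [-3.13713228  0.00999465 -0.08818372] 57.02547881961921 [-0.4055 -0.7448  0.1328 -0.0024  0.0066  0.0903]
```

Request:
move_arm(
  rows="-0.06 -0.11 0 -0.001 0.002 0.02 1;-0.12 -0.22 0 -0.002 0.004 0.04 1;-0.18 -0.33 0 -0.002 0.006 0.06 1;-0.24 -0.44 0 -0.002 0.006 0.08 1;-0.3 -0.55 0.05 -0.002 0.006 0.09 1;-0.36 -0.66 0.1 -0.002 0.006 0.09 1;-0.405 -0.744 0.13 -0.002 0.006 0.09 1;-0.405 -0.744 0.13 -0.002 0.006 0.09 1;-0.405 -0.744 0.13 -0.002 0.006 0.09 1;-0.405 -0.744 0.13 -0.002 0.006 0.09 1;-0.405 -0.744 0.13 -0.002 0.006 0.09 1",
)

```text
clock: 23.17
eef_pos: [480.5, 293.2, 131.1]
tool_rot: [3.138, -0.007, -0.24]
force: [-0.2, -0.4, -4.1]
width: 57.1
gripper_force: 66.4
```

```bash
python3 - <<'E'
from h import *
s=read_state();t=pl(.7,-60.6);print(s["eef_pos"],s["tool_rot"],s["width"],inpl(s["eef_pos"]),delta([*pl(-0.7,-60.6),60],-.23))
d=cam("wrist");np.save("w14.npy",d,allow_pickle=True)
g=cv2.cvtColor(d["img"],cv2.COLOR_RGB2GRAY);e=cv2.Canny(g[100:384,120:390],40,100)
z=s["eef_pos"][2]-19.6+36
L=cv2.HoughLinesP(e,1,np.pi/180,40,minLineLength=55,maxLineGap=8)
A=R.from_euler("xyz",s["tool_rot"])
for l in L[:,0]:
    p=l+np.tile([120,100],2);P=A.inv().apply(ray(d,p.reshape(2,2),z)-s["eef_pos"])[:,:2];v=P[1]-P[0];print(p,P.round(1).tolist(),round(np.degrees(np.arctan2(v[1],v[0]))%180))
E
```

```text
[480.53347999 293.21433743 131.13911248] [ 3.13788729 -0.00684793 -0.24016285] 57.10458843959721 [  8.695158   -67.74756675] [-0.0332 -0.0244  0.2368  0.0024 -0.0043 -0.0065]
[177 213 334 213] [[30.6, -27.0], [30.5, 28.8]] 90
[211 280 293 280] [[3.7, -15.9], [3.7, 15.1]] 90
[120 100 211 100] [[69.4, -42.8], [69.4, -13.5]] 90
[195 236 314 236] [[21.8, -21.0], [21.7, 22.1]] 90
[142 162 255 163] [[49.0, -37.6], [48.6, 0.7]] 91
[238 329 311 329] [[-18.2, -6.0], [-18.3, 22.9]] 90
[178 262 182 326] [[11.3, -27.8], [-16.7, -28.1]] 0
[265 347 328 347] [[-26.8, 4.7], [-26.9, 30.2]] 90
[199 185 289 185] [[40.9, -18.7], [40.9, 12.5]] 90
[321 161 323 100] [[49.3, 23.1], [69.3, 22.7]] 179
[326 343 332 261] [[-25.0, 29.2], [11.6, 29.3]] 0
[192 238 197 333] [[21.0, -22.2], [-20.0, -22.3]] 0
[229 160 289 161] [[49.7, -8.1], [49.3, 12.3]] 91
[371 101 375 157] [[69.0, 38.2], [50.7, 41.4]] 170
```

Request:
move_arm(
  rows="-0.02 -0.012 0.06 0.001 -0.002 -0.004 1;-0.034 -0.024 0.14 0.002 -0.004 -0.006 1;-0.034 -0.024 0.21 0.002 -0.004 -0.006 1;-0.034 -0.024 0.237 0.002 -0.004 -0.006 1;-0.034 -0.024 0.237 0.002 -0.004 -0.006 1;-0.034 -0.024 0.237 0.002 -0.004 -0.006 1;-0.034 -0.024 0.237 0.002 -0.004 -0.006 1;-0.034 -0.024 0.237 0.002 -0.004 -0.006 1",
)

```text
clock: 23.88
eef_pos: [472.8, 304.1, 60.9]
tool_rot: [-3.14, -0.001, -0.229]
force: [0.9, -0.4, -3.2]
width: 57.5
gripper_force: 66.1
```

```bash
python3 - <<'E'
from h import *
s=read_state();print(s["eef_pos"],s["tool_rot"],s["width"],s["force"],inpl(s["eef_pos"]),delta([*pl(-1.1,-60.6),41],-.23))
E
```

```text
[472.7990744  304.06534633  60.9250886 ] [-3.14006715e+00 -1.14003714e-03 -2.28876524e-01] 57.49270054037333 [ 0.9357568  -0.35042945 -3.16998108] [ -1.3112213 -58.9476919] [ 0.0006  0.0056  0.0664 -0.001  -0.0007  0.0007]
```

Request:
move_arm(
  rows="0 0.004 0.03 -0.001 -0.001 0 1;0 0.005 0.055 -0.001 -0.001 0 1;0 0.005 0.064 -0.001 -0.001 0 1;0 0.005 0.068 -0.001 -0.001 0 1;0 0.005 0.07 -0.001 -0.001 0 1;0 0.005 0.07 -0.001 -0.001 0 1;0 0.005 0.07 -0.001 -0.001 0 1",
)

```text
clock: 24.47
eef_pos: [470.6, 302.5, 39.5]
tool_rot: [3.141, 0.004, -0.228]
force: [-4.0, -1.4, 9.1]
width: 57.2
gripper_force: 67.9
```

```bash
python3 - <<'E'
from h import *
s=read_state();print(s["eef_pos"],s["tool_rot"],s["force"],inpl(s["eef_pos"]))
E
```

```text
[470.5966378  302.50223466  39.51629396] [ 3.14067064  0.00413553 -0.22827145] [-3.96719271 -1.42700711  9.1276089 ] [ -3.09887713 -60.97212557]
```

Request:
move_arm(
  rows="0 0 -0.003 0 0 0 1;0 0 -0.003 0 0 0 0.3;0 0 -0.003 0 0 0 -0.3;0 0 -0.003 0 0 0 -1;0 0 -0.003 0 0 0 -1;0 0 -0.003 0 0 0 -1;0 0 -0.06 0 0 0 -1;0 0 -0.16 0 0 0 -1;0 0 -0.28 0 0 0 -1;0 0 -0.42 0 0 0 -1;0 0 -0.56 0 0 0 -1;0 0 -0.65 0 0 0 -1",
)

```text
clock: 25.47
eef_pos: [473.2, 302.7, 237.4]
tool_rot: [-3.141, -0.001, -0.229]
force: [1.9, 0.4, -0.1]
width: 85.2
gripper_force: 0.0
```

Request:
move_arm(
  rows="0 -0.1 -0.1 0 0 0 -1;0 -0.1 -0.1 0 0 0 -1;0 -0.1 -0.1 0 0 0 -1;0 -0.1 -0.1 0 0 0 -1",
)

```text
clock: 25.8
eef_pos: [478.1, 331.9, 262.9]
tool_rot: [3.139, 0.003, -0.228]
force: [0.3, -0.2, -0.5]
width: 85.3
gripper_force: 0.0
```

```bash
python3 - <<'E'
from h import *
s=read_state();print(s["eef_pos"],s["tool_rot"],s["force"])
d=cam("wrist");np.save("w15.npy",d,allow_pickle=True);T=d["T"]
def proj(p):
    q=np.linalg.inv(T)@np.r_[p,1];return np.array([d["cx"]-d["f"]*q[0]/q[2],d["cy"]+d["f"]*q[1]/q[2]])
g=cv2.cvtColor(d["img"],cv2.COLOR_RGB2GRAY)
def lines(c,z,h=55,mn=25):
    u,v=proj([*pl(*c),z]).astype(int);x0,y0=max(0,u-h),max(0,v-h);print("at",u,v)
    L=cv2.HoughLinesP(cv2.Canny(g[y0:v+h,x0:u+h],40,100),1,np.pi/180,20,minLineLength=mn,maxLineGap=5)
    for l in L[:,0]:
        P=inpl(ray(d,(l+np.tile([x0,y0],2)).reshape(2,2),z));w=P[1]-P[0];print(P.round(0).tolist(),round(np.degrees(np.arctan2(w[1],w[0]))%180))
print("applicator z56");lines((0,-61),56)
u,v=proj([*pl(.7,59.4),82]).astype(int);x0,y0=max(0,u-60),max(0,v-60);print("weight",u,v)
m=cv2.medianBlur(g,3)[y0:v+60,x0:u+60]
for lo,hi,z in((10,17,82),(21,32,64)):
    c=cv2.HoughCircles(m,cv2.HOUGH_GRADIENT,1,8,param1=100,param2=12,minRadius=lo,maxRadius=hi)
    if c is not None:
        for k in c[0,:5]:
            uv=k[:2]+[x0,y0];print(lo,uv,k[2],inpl(ray(d,[uv],z)).round(1),"rad mm",round(k[2]*(T[2,3]-z)/d["f"],1))
E
```

```text
[478.11433257 331.87594903 262.94634851] [ 3.13931737e+00  3.02866101e-03 -2.27738485e-01] [ 0.29849046 -0.22700682 -0.53006173]
applicator z56
at 283 160
[[-55.0, -4.0], [-55.0, -107.0]] 90
[[-54.0, -107.0], [55.0, -108.0]] 180
[[-21.0, -4.0], [-21.0, -90.0]] 90
[[28.0, -29.0], [28.0, -73.0]] 90
[[31.0, -48.0], [31.0, -88.0]] 90
[[-30.0, -35.0], [-30.0, -87.0]] 90
[[18.0, -41.0], [18.0, -73.0]] 90
[[-20.0, -29.0], [36.0, -29.0]] 180
[[-29.0, -90.0], [12.0, -90.0]] 0
[[36.0, -7.0], [36.0, -34.0]] 90
[[33.0, -32.0], [-10.0, -33.0]] 2
[[33.0, -45.0], [34.0, -88.0]] 91
[[38.0, -49.0], [36.0, -87.0]] 87
[[-8.0, -72.0], [17.0, -74.0]] 175
[[-19.0, -31.0], [33.0, -31.0]] 0
[[6.0, -38.0], [-20.0, -38.0]] 0
[[-11.0, -43.0], [-11.0, -74.0]] 90
weight 157 165
10 [155.5 170.5] 13.0 [[-4.  61.5]] rad mm 11.9
10 [164.5 161.5] 16.4 [[ 4.6 52.4]] rad mm 15.0
10 [177.5 150.5] 16.4 [[15.  39.6]] rad mm 15.0
10 [151.5 156.5] 11.8 [[ 9.3 64.1]] rad mm 10.8
10 [165.5 149.5] 14.1 [[15.9 50.6]] rad mm 12.9
21 [170.5 156.5] 25.8 [[ 5.8 51. ]] rad mm 25.0
21 [158.5 169.5] 25.8 [[-7.3 63.8]] rad mm 25.0
21 [171.5 164.5] 31.4 [[-2.2 50.5]] rad mm 30.4
21 [163.5 161.5] 24.6 [[ 0.8 58.2]] rad mm 23.9
```

```bash
python3 - <<'E'
from h import *
print(delta([*pl(0,55),160],-.23))
E
```

```text
[ 0.0103 -0.2888  0.3406  0.002   0.0024  0.0008]
```

Request:
move_arm(
  rows="0 -0.1 0.06 0 0 0 -1;0 -0.2 0.16 0 0 0 -1;0.01 -0.29 0.26 0 0 0 -1;0.01 -0.29 0.34 0 0 0 -1;0.01 -0.29 0.34 0 0 0 -1;0.01 -0.29 0.34 0 0 0 -1;0.01 -0.29 0.34 0 0 0 -1",
)

```text
clock: 26.43
eef_pos: [502.0, 414.1, 162.4]
tool_rot: [3.139, 0.001, -0.231]
force: [0.6, -0.7, 1.1]
width: 85.5
gripper_force: 0.0
```

```bash
python3 - <<'E'
from h import *
s=read_state();print(s["eef_pos"],s["tool_rot"],inpl(s["eef_pos"]))
d=cam("wrist");np.save("w16.npy",d,allow_pickle=True);T=d["T"]
def proj(p):
    q=np.linalg.inv(T)@np.r_[p,1];return np.array([d["cx"]-d["f"]*q[0]/q[2],d["cy"]+d["f"]*q[1]/q[2]])
g=cv2.cvtColor(d["img"],cv2.COLOR_RGB2GRAY)
u,v=proj([*pl(.7,59.4),82]).astype(int);x0,y0=max(0,u-70),max(0,v-70);print("weight",u,v)
m=cv2.medianBlur(g,3)[y0:v+70,x0:u+70]
for lo,hi,z in((14,26,82),(30,44,62)):
    c=cv2.HoughCircles(m,cv2.HOUGH_GRADIENT,1,8,param1=100,param2=13,minRadius=lo,maxRadius=hi)
    if c is not None:
        for k in c[0,:4]:
            uv=k[:2]+[x0,y0];print(lo,uv,k[2],inpl(ray(d,[uv],z)).round(1),"rad mm",round(k[2]*(T[2,3]-z)/d["f"],1))
# grey profiles across panel edges: along plate x at y=20 ; along plate y near end stop
for y in(-60,15,65):
    print(y,[int(g[tuple(proj([*pl(x,y),20]).astype(int)[::-1])]) if 0<=proj([*pl(x,y),20])[1]<384 and 0<=proj([*pl(x,y),20])[0]<512 else -1 for x in np.arange(26,42,1)])
for x in(-12,0,12):
    print(x,[int(g[tuple(proj([*pl(x,y),20]).astype(int)[::-1])]) for y in np.arange(86,112,1)])
E
```

```text
[502.02411693 414.09902595 162.44231429] [ 3.13935679e+00  9.29153526e-04 -2.31031873e-01] [ 2.03493386 54.85176772]
weight 246 206
14 [252.5 178.5] 25.4 [[19.8 55.4]] rad mm 15.7
14 [240.5 207.5] 22.1 [[ 0.1 63.4]] rad mm 13.7
14 [238.5 174.5] 19.9 [[22.4 64.3]] rad mm 12.3
14 [250.5 204.5] 24.3 [[ 2.2 56.8]] rad mm 15.0
30 [245.5 199.5] 31.0 [[-1.  60.6]] rad mm 21.0
30 [247.5 184.5] 32.4 [[10.1 59.1]] rad mm 22.0
30 [241.5 191.5] 39.0 [[ 5.  63.3]] rad mm 26.5
30 [255.5 190.5] 40.1 [[ 5.7 53.4]] rad mm 27.2
-60 [80, 85, 84, 39, 60, 178, 113, 154, 185, 190, 195, 195, 195, 194, 194, 193]
15 [229, 229, 231, 232, 232, 210, 131, 85, 76, 75, 75, 79, 81, 80, 82, 78]
65 [228, 231, 230, 236, 235, 223, 136, 206, 215, 175, 111, 89, 93, 88, 89, 87]
-12 [98, 138, 142, 139, 140, 140, 139, 138, 128, 95, 104, 109, 108, 92, 55, 56, 55, 55, 60, 83, 111, 104, 86, 58, 58, 56]
0 [66, 99, 94, 105, 122, 159, 228, 220, 177, 125, 175, 209, 206, 183, 156, 189, 191, 194, 204, 202, 199, 188, 146, 84, 80, 82]
12 [217, 218, 224, 219, 219, 218, 223, 229, 188, 156, 196, 210, 114, 85, 86, 85, 85, 86, 123, 182, 204, 202, 154, 95, 87, 88]
```

```bash
python3 -c "
from cell import *
print(finish_job())"
```

```text
the job is handed in; nothing more can be done
None
```

The job is handed in at about 26.5 s of the 70 s allowed. By my last measurements the panel is home against all three stops, and the big weight and the applicator each sit about 2 mm from their marks. The judge returned no verdict.

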